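# Shift the drip trays and hang the crew's cups to drain

## Task

At the break bench of the book warehouse, first slide the four drip trays along their channel, one at a time by their tabs, into the empty space, so that every peg has a tray squarely under it and the drain grate is left open; keep the trays down in the channel and do not let one push another. Then hang each cup that is there mouth-down on the peg over the tray of its own colour, pushed fully on so that it seats, and let go. Leave the books, the soap bottle and the tape roll where they are.

Things in the scene. Friction and masses are not known exactly. Their poses are not given: they have to be found in the camera images.
- stand: Fixed steel drying stand, 146 mm deep (x), 470 mm wide (y). Origin on the bench under the middle of its tray channel; x points away from the robot, y along the channel, z up. Channel floor 8 mm above the bench, rails 12 mm above that floor all round. Five bays along y, 90 mm apart. A blue bar along the back (67 mm behind the origin, 85 mm up) carries four pegs.
- bay0 (a point): Centre of the channel floor in the bay at the stand's -y end: it has a dark drain grate in its floor and NO peg above it. A drip tray covers it at the start; it must end up uncovered.
- bay1 (a point): Centre of the channel floor in bay 1, 90 mm along the stand's +y from the drain bay; peg1 leans over it.
- bay2 (a point): Centre of the channel floor in bay 2, 180 mm along the stand's +y from the drain bay; peg2 leans over it.
- bay3 (a point): Centre of the channel floor in bay 3, 270 mm along the stand's +y from the drain bay; peg3 leans over it.
- bay4 (a point): Centre of the channel floor in bay 4, 360 mm along the stand's +y from the drain bay; peg4 leans over it. This end bay is the empty one at the start.
- peg1: Fixed white draining peg over bay 1: round bar, 18 mm diameter, 115 mm long, round end, leaning 35 degrees from vertical towards the robot side (the stand's -x). Origin at the very tip, 179 mm above the bench, straight above the bay centre; z runs along the peg, out of the tip.
- peg2: Fixed white draining peg over bay 2: round bar, 18 mm diameter, 115 mm long, round end, leaning 35 degrees from vertical towards the robot side (the stand's -x). Origin at the very tip, 179 mm above the bench, straight above the bay centre; z runs along the peg, out of the tip.
- peg3: Fixed white draining peg over bay 3: round bar, 18 mm diameter, 115 mm long, round end, leaning 35 degrees from vertical towards the robot side (the stand's -x). Origin at the very tip, 179 mm above the bench, straight above the bay centre; z runs along the peg, out of the tip.
- peg4: Fixed white draining peg over bay 4: round bar, 18 mm diameter, 115 mm long, round end, leaning 35 degrees from vertical towards the robot side (the stand's -x). Origin at the very tip, 179 mm above the bench, straight above the bay centre; z runs along the peg, out of the tip.
- tray_orange: Loose orange drip tray in the channel, 120 (x) by 76 (y) by 22 mm high, 0.6 kg; origin: centre of its underside, axes as the stand's. Upright grip tab centred 85 mm in front (-x) of the origin, 26 mm deep (x), 14 mm thick (y), top 74 mm above the underside: pinch across y and slide. At the start the trays fill bays 0 to 3 in any order, 10 mm or more between them.
- tray_blue: Loose blue drip tray in the channel, 120 (x) by 76 (y) by 22 mm high, 0.6 kg; origin: centre of its underside, axes as the stand's. Upright grip tab centred 85 mm in front (-x) of the origin, 26 mm deep (x), 14 mm thick (y), top 74 mm above the underside: pinch across y and slide. At the start the trays fill bays 0 to 3 in any order, 10 mm or more between them.
- tray_green: Loose green drip tray in the channel, 120 (x) by 76 (y) by 22 mm high, 0.6 kg; origin: centre of its underside, axes as the stand's. Upright grip tab centred 85 mm in front (-x) of the origin, 26 mm deep (x), 14 mm thick (y), top 74 mm above the underside: pinch across y and slide. At the start the trays fill bays 0 to 3 in any order, 10 mm or more between them.
- tray_yellow: Loose yellow drip tray in the channel, 120 (x) by 76 (y) by 22 mm high, 0.6 kg; origin: centre of its underside, axes as the stand's. Upright grip tab centred 85 mm in front (-x) of the origin, 26 mm deep (x), 14 mm thick (y), top 74 mm above the underside: pinch across y and slide. At the start the trays fill bays 0 to 3 in any order, 10 mm or more between them.
- cup_orange: Orange tumbler (may be absent), 85 mm long, 0.14 kg: straight wall 64 mm outside, 56 inside, 80 deep, closed base 5 thick; white collar round the mouth, 78 mm wide, 18 high. Origin: centre of the mouth; z from mouth to base: up, as it stands mouth-down on a thin black mat. Seated on a peg (base on its tip, wall along it) the origin is 80 mm down the peg from the tip and 19 mm to its lower front.
- cup_blue: Blue tumbler (may be absent), 85 mm long, 0.14 kg: straight wall 64 mm outside, 56 inside, 80 deep, closed base 5 thick; white collar round the mouth, 78 mm wide, 18 high. Origin: centre of the mouth; z from mouth to base: up, as it stands mouth-down on a thin black mat. Seated on a peg (base on its tip, wall along it) the origin is 80 mm down the peg from the tip and 19 mm to its lower front.
- cup_green: Green tumbler (may be absent), 85 mm long, 0.14 kg: straight wall 64 mm outside, 56 inside, 80 deep, closed base 5 thick; white collar round the mouth, 78 mm wide, 18 high. Origin: centre of the mouth; z from mouth to base: up, as it stands mouth-down on a thin black mat. Seated on a peg (base on its tip, wall along it) the origin is 80 mm down the peg from the tip and 19 mm to its lower front.
- cup_yellow: Yellow tumbler (may be absent), 85 mm long, 0.14 kg: straight wall 64 mm outside, 56 inside, 80 deep, closed base 5 thick; white collar round the mouth, 78 mm wide, 18 high. Origin: centre of the mouth; z from mouth to base: up, as it stands mouth-down on a thin black mat. Seated on a peg (base on its tip, wall along it) the origin is 80 mm down the peg from the tip and 19 mm to its lower front.
- books: Bystander: two stacked paperbacks moving as one, 110 x 175 x 60 mm; origin under the centre.
- soap: Bystander: upright bottle of washing-up liquid, 66 mm diameter, 170 mm high; origin under the centre.
- tape: Bystander: cardboard tape roll lying flat, 100 mm diameter, 48 mm high, hole 76 mm; origin under the centre.

How it is judged:
By the outcome, as a careful person would: the job done as asked, in the order asked, and still so for the second after the job is handed in, with the robot touching nothing.
Of cup_orange, cup_blue, cup_green, cup_yellow only 3 to 4 are there at a start; the rules pass over those that are not, and their reading is None.
At some moment in a run one of cup_orange, cup_blue, cup_green, cup_yellow may be knocked a few centimetres aside while the robot is not near it.
It also fails if it takes over 210 s, if anything falls off the work surface, if the arm or the gripper's body presses on something with over 40 N, if the wrist force passes 120 N, or if a joint passes its speed limit or range.

## Robot

A 6-joint arm with a two-finger parallel gripper is mounted at the origin on the work surface. World frame = base frame: x ahead of the robot, y to its left, z up, the work surface at z = 0. Lengths are in m, angles in rad, forces in N, time in s.
With the tool pointing down it reaches from about 0.35 to 0.775 m from the base axis. Payload 7.3 kg.
Tool frame: the origin (TCP) lies at the centre of the arm's flange, where the gripper is bolted on; the fingertips stand 178 mm ahead of it and the grasp point (between the pads) lies 159 mm ahead of it; z points along the fingers, y is the direction in which the jaws open and shut (so a half turn about z gives the same grasp; the last joint's range is limited). The gripper opens to 92 mm and grips with 3 to 60 N. Pads are 19 mm wide; open, the fingers measure 130 mm over their backs; the gripper's body (75 mm by 190 mm) begins 47 mm behind the grasp point.
Start: joints at [-1.359, 0.342, 1.524, -0, 1.275, -0.146], TCP at [0.184, -0.492, 0.405] pointing down, gripper open.
Joint ranges: [-2.53, 2.53], [-0.77, 2.02], [0.04, 2.7], [-1, 4.14], [0.28, 2.66], [-3.11, 3.11]. Speed limits (rad/s): [2.57, 2.57, 3.14, 3.14, 3.14, 3.14].

## Interface

Orientations are given as [roll, pitch, yaw] about the fixed x, y, z axes, in that order (R = Rz(yaw) Ry(pitch) Rx(roll)).
In Python, from cell import robot gives the robot as it stands. The module is installed in compiled form; this text tells all that it offers.
- The arm moves only by the shell command python3 -m handwheel 'ROWS' [FORCE]. ROWS is a JSON object of lists of equal length, an entry for each row: "offset": the shift along the tool's x, y, z in cm, a list of three; "turn": the turn, a rotation vector about the tool's x, y, z in degrees, a list of three; "jaw": the gripper command: -1 is shut, 1 is fully open, values between are in proportion. A call has exactly 8 rows; each row is the pose to reach, as a shift and turn from the pose commanded when the call began, along the tool's axes at that moment; what a row does not reach only later rows make up. A row lasts 1/12 s, in which the tool goes at most 41.7 mm and 7.16 degrees, less where a joint would pass 70% of its speed; a pose out of reach is approached as far as the arm can. A call with a gripper value outside its range is refused whole. The fingers move at their own pace and stop on an object; FORCE is the grip in N (left out, the last holds). Time passes only in rows, so rows that repeat a pose let the fingers close, or fill a call up. It gives the time, the measured TCP pose, the force and the opening at its end, in the units of the state.
- robot.observe(): the state, without advancing time (a new reading comes with each control period).
- robot.read_camera(name): name is "scene" or "top" or "wrist"; returns the picture (400x640x3 uint8, blue, green, red); there is no depth.
- robot.calibration(name): a dict with "mtx" (3x3 intrinsics, pixels), "distortion" ([k1, k2, p1, p2, k3] as OpenCV has them; the pictures are not rectified), "view" (4x4, takes a point from world to camera coordinates); the wrist camera has in their place "mount" (4x4, takes a point from camera to tool coordinates, whose origin is the TCP and whose axes are the flange's). Camera axes: x right, y up, looking along -z (the intrinsics and any distortion apply to the point x, -y, -z); pixel columns grow to the right and rows downward; lengths in m; the calibration is good to about 2 mm. A picture is of the moment at which its call begins: read the wrist's pose just before it. calibration takes no time and is no camera call.
- robot.hand_in(): hands the job in, once; it reports no verdict.
The state is a dict: "time": time; "qpos": joint angles; "qvel": joint speeds; "joint_efforts": joint torques, N m; "tool_pos": TCP position; "tool_rot": TCP orientation; "contact_force": force on the tool from outside, world axes, zero at the start; "torque": the same for the moment, N m; "opening": finger opening in m.
Only numpy, scipy, OpenCV 4.12 (cv2) and the standard library are available. Lean on these libraries where they do the work, as an engineer would, in place of code of your own. Each camera call takes 0.05 s, during which the arm holds its last target. There are 200 camera calls.

## Working session

There is one attempt and no reset: what is moved stays moved. The work goes in short steps, Python scripts to look and compute and a shell command to move; the robot and the scene stay as the last step left them, time stands still between calls to the robot, and variables do not carry over. Pictures are saved under pics/ and viewed, about 12 in all and at most 16, crops included, and the job is handed in when it is done.

```bash
mkdir -p pics
python3 - <<'E'
from cell import robot
import cv2,numpy as np
for n in("scene","top"):
    im=robot.read_camera(n); cv2.imwrite(f"pics/{n}0.png",im)
    c=robot.calibration(n); print(n,np.round(c["mtx"],1).tolist(),np.round(c["distortion"],3),np.round(c["view"],3).tolist())
c=robot.calibration("wrist");print({k:np.round(v,3).tolist() for k,v in c.items()})
o=robot.observe();print(o)
E
```

```text
scene [[444.4, 0.0, 315.0], [0.0, 444.4, 204.5], [0.0, 0.0, 1.0]] [-0.081  0.     0.     0.     0.   ] [[0.421, 0.907, 0.019, -0.235], [-0.609, 0.267, 0.747, 0.256], [0.672, -0.326, 0.665, -1.577], [0.0, 0.0, 0.0, 1.0]]
top [[411.2, 0.0, 313.7], [0.0, 411.2, 201.4], [0.0, 0.0, 1.0]] [-0.1  0.   0.   0.   0. ] [[-0.024, -1.0, 0.001, 0.041], [0.996, -0.024, 0.084, -0.603], [-0.084, 0.003, 0.996, -0.928], [0.0, 0.0, 0.0, 1.0]]
{'mtx': [[307.884, 0.0, 316.742], [0.0, 307.884, 200.353], [0.0, 0.0, 1.0]], 'distortion': [-0.042, 0.0, 0.0, 0.0, 0.0], 'mount': [[0.0, 0.965, 0.264, 0.07], [1.0, -0.0, -0.001, -0.001], [-0.001, 0.264, -0.965, 0.02], [0.0, 0.0, 0.0, 1.0]]}
{'time': 0.1, 'qpos': array([-1.35898657e+00,  3.42669250e-01,  1.52489631e+00, -2.45327062e-05,
        1.27539702e+00, -1.46016885e-01]), 'qvel': array([-4.97460726e-05, -9.59070246e-04, -5.45448552e-04, -2.89553752e-05,
       -5.90465267e-04, -3.07207099e-04]), 'joint_efforts': array([ 1.77691065e-03, -4.32003057e+01, -2.44695425e+01,  7.19498796e-02,
        5.25941479e-02, -5.57424221e-05]), 'tool_pos': array([ 0.18386175, -0.4916345 ,  0.40411467]), 'tool_rot': array([-3.14023390e+00, -1.76110798e-04,  3.57833682e-01]), 'contact_force': array([ 0.15043633, -0.83011174, -0.34221306]), 'torque': array([0.00676683, 0.06074073, 0.00257648]), 'opening': 0.09180635477814748}
```

View pics/top0.png

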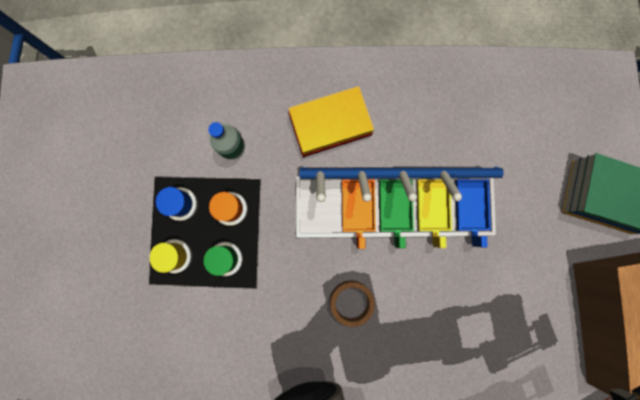

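View pics/scene0.png

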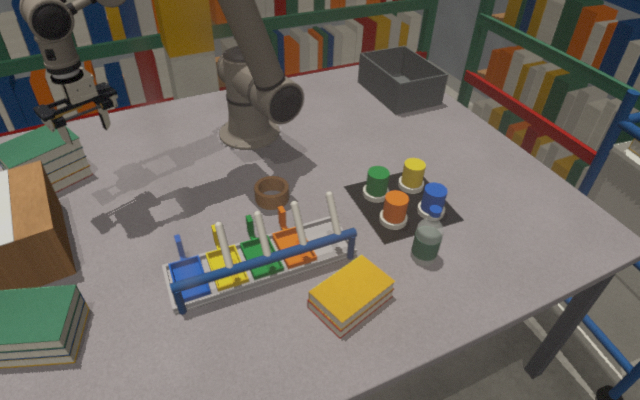

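```bash
cat > h.py <<'E'
from cell import robot
import cv2,numpy as np
from scipy.spatial.transform import Rotation as R
def cam(name):
    c=robot.calibration(name); o=robot.observe()
    if name=="wrist":
        T=np.eye(4);T[:3,:3]=R.from_euler('xyz',o['tool_rot']).as_matrix();T[:3,3]=o['tool_pos'];cw=T@np.array(c['mount'])
    else: cw=np.linalg.inv(c['view'])
    return np.array(c['mtx']),np.array(c['distortion']),cw
def ray(cm,uv):
    K,d,cw=cm; p=cv2.undistortPoints(np.array([[uv]],float),K,d)[0,0]
    return cw[:3,3],cw[:3,:3]@np.array([p[0],-p[1],-1])
def onz(cm,uv,z):
    o,v=ray(cm,uv); return o+v*(z-o[2])/v[2]
def proj(cm,P):
    K,d,cw=cm; q=np.linalg.inv(cw)@np.r_[P,1]
    return cv2.projectPoints(np.array([[q[0],-q[1],-q[2]]]),np.zeros(3),np.zeros(3),K,d)[0].ravel()
def tri(a,ua,b,ub):
    o1,v1=ray(a,ua);o2,v2=ray(b,ub); t=np.linalg.lstsq(np.c_[v1,-v2],o2-o1,rcond=None)[0]
    p,q=o1+t[0]*v1,o2+t[1]*v2; return (p+q)/2,np.linalg.norm(p-q)
HUE=dict(orange=(7,15),yellow=(20,32),green=(45,80),blue=(105,122))
def mask(im,c,s=140,v=60):
    h=cv2.cvtColor(im,cv2.COLOR_BGR2HSV);return cv2.inRange(h,(HUE[c][0],s,v),(HUE[c][1],255,255))
def look(name,fn=None):
    cm=cam(name); im=robot.read_camera(name)
    if fn: cv2.imwrite(fn,im)
    return cm,im
E
python3 - <<'E'
from h import *
cm=cam("top"); im=cv2.imread("pics/top0.png")
for c in HUE:
    m=mask(im,c); n,l,s,ce=cv2.connectedComponentsWithStats(m)
    print(c,[(s[i].tolist(),np.round(ce[i],1).tolist()) for i in range(1,n) if s[i][4]>40])
for n,uv,z in [("corner+y back",(297,178),.02),("+y front",(297,237),.02),("-y front",(494,236),.02),("-y back",(493,178),.02),("tip4",(321,196),.179),("tip3",(367,197),.179),("tip2",(411,197),.179),("tip1",(456,197),.179)]: print(n,np.round(onz(cm,uv,z),4))
a=cv2.resize(im[160:300,140:510],None,fx=2.15,fy=2.15,interpolation=cv2.INTER_CUBIC);cv2.imwrite("pics/topz.png",a)
E
```

```text
orange [([302, 132, 70, 23, 85], [338.0, 143.0]), ([364, 179, 11, 51, 173], [371.6, 201.2]), ([342, 180, 19, 39, 419], [349.8, 195.5]), ([208, 191, 34, 30, 653], [222.7, 205.7]), ([357, 233, 7, 16, 56], [358.6, 240.1]), ([617, 263, 23, 129, 2103], [630.7, 318.5]), ([331, 282, 43, 44, 524], [351.2, 303.7])]
yellow [([289, 87, 84, 66, 3505], [330.6, 119.4]), ([417, 179, 34, 69, 1798], [433.6, 208.5]), ([150, 242, 36, 32, 883], [166.4, 256.8])]
green [([380, 180, 32, 67, 1502], [394.7, 208.7]), ([203, 246, 31, 30, 712], [217.8, 260.3])]
blue [([9, 34, 14, 29, 238], [15.5, 47.6]), ([209, 123, 15, 15, 171], [215.8, 129.6]), ([300, 168, 203, 10, 1591], [403.0, 172.3]), ([456, 179, 35, 58, 1611], [473.2, 205.5]), ([155, 186, 35, 31, 791], [170.7, 201.6]), ([480, 236, 7, 11, 70], [483.1, 241.4])]
corner+y back [0.6603 0.0647 0.02  ]
+y front [0.5226 0.0676 0.02  ]
-y front [ 0.5122 -0.3973  0.02  ]
-y back [ 0.6503 -0.4032  0.02  ]
tip4 [0.6012 0.0129 0.179 ]
tip3 [ 0.5971 -0.0766  0.179 ]
tip2 [ 0.5951 -0.1631  0.179 ]
tip1 [ 0.593  -0.2531  0.179 ]
```

View pics/topz.png

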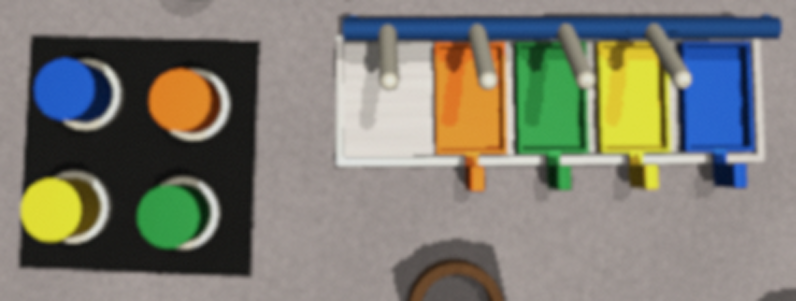

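The close-up shows the trays right to left (bay 0→3) blue, yellow, green, orange, with the end bay at left empty. All four cups are on the mat. Moving above the orange tab first.

```bash
cat >> h.py <<'E'
def plan(p,yaw=None,rot=None):
    """offset cm / turn deg in tool axes from measured pose to TCP target p"""
    o=robot.observe(); A=R.from_euler('xyz',o['tool_rot'])
    B=rot if rot is not None else (R.from_euler('xyz',[np.pi,0,yaw]) if yaw is not None else A)
    print("off",np.round(100*A.inv().apply(np.array(p)-o['tool_pos']),2),"turn",np.round((A.inv()*B).as_rotvec(degrees=True),1),
      "| pos",np.round(o['tool_pos'],4),"yaw",round(o['tool_rot'][2],3),"F",np.round(o['contact_force'],1),"t",round(o['time'],1))
E
python3 -m handwheel '{"offset":[[3,-2,0],[6,-4,0],[9,-6,0],[12,-8,0],[15,-10,0],[18,-12,0],[21,-14,0],[24,-16,0]],"turn":[[0,0,-7],[0,0,-14],[0,0,-21],[0,0,-28],[0,0,-35],[0,0,-42],[0,0,-49],[0,0,-56]],"jaw":[1,1,1,1,1,1,1,1]}' 20
python3 -c "
from h import *
plan([.505,-.076,.40],3.12)"
```

```text
time: 0.77
tool_pos: [0.3532, -0.2562, 0.4046]
tool_rot: [-3.141, -0.0, 1.341]
contact_force: [1.0, -0.5, -0.4]
opening: 0.0916
off [21.   10.67  0.46] turn [  -0.    -0.  -101.9] | pos [ 0.3532 -0.2562  0.4046] yaw 1.341 F [ 1.  -0.5 -0.4] t 0.8
```

```bash
python3 -m handwheel '{"offset":[[3,1.5,0],[6,3,0],[9,4.5,0],[12,6,0],[15,7.5,0],[18,9,0],[20,10,0],[21,10.7,0.4]],"turn":[[0,0,-7],[0,0,-14],[0,0,-21],[0,0,-28],[0,0,-35],[0,0,-42],[0,0,-49],[0,0,-56]],"jaw":[1,1,1,1,1,1,1,1]}'
python3 -m handwheel '{"offset":[[0,0,0],[0,0,0],[0,0,0],[0,0,0],[0,0,0],[0,0,0],[0,0,0],[0,0,0]],"turn":[[0,0,-7],[0,0,-14],[0,0,-21],[0,0,-28],[0,0,-35],[0,0,-42],[0,0,-46],[0,0,-46]],"jaw":[1,1,1,1,1,1,1,1]}'
python3 -c "
from h import *
look('wrist','pics/w1.png')
plan([.505,-.076,.40],3.12)"
```

```text
time: 1.43
tool_pos: [0.507, -0.0762, 0.4008]
tool_rot: [3.141, 0.0, 2.321]
contact_force: [-0.1, -0.3, -0.4]
opening: 0.0919
time: 2.1
tool_pos: [0.5056, -0.0786, 0.4003]
tool_rot: [3.141, -0.001, 3.118]
contact_force: [-0.3, 0.9, -0.3]
opening: 0.0921
off [0.07 0.26 0.04] turn [ 0.  -0.  -0.4] | pos [ 0.5056 -0.0786  0.4004] yaw 3.114 F [-0.4  0.5 -1.3] t 2.1
```

View pics/w1.png

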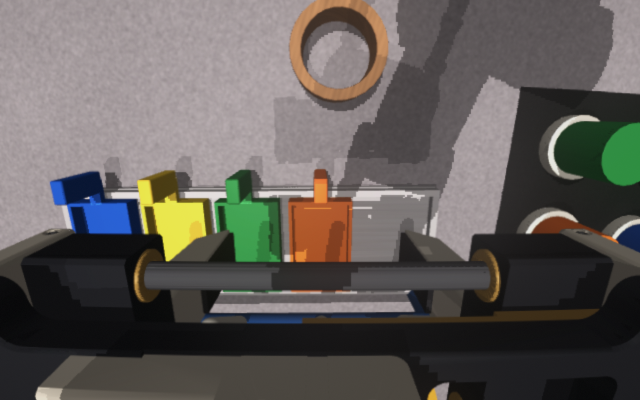

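Run:
```python
from h import *
cm=cam("wrist")
print("corner",np.round(onz(cm,(437,189),.02),4))
print("front rail at left",np.round(onz(cm,(105,187),.02),4))
for n,uv in dict(o=(320.5,192),g=(239,187)).items(): print(n,np.round(onz(cm,uv,.082),4))
im=cv2.imread("pics/w1.png")
for c in HUE:
    m=mask(im,c,120,40)[165:206]; n,l,s,ce=cv2.connectedComponentsWithStats(m); i=1+np.argmax(s[1:,4]); print(c,s[i])
    for r in (4,8,12,16,20,24,28,32): 
        x=np.nonzero(l[r]==i)[0]; print(r+165,x.min() if len(x) else None,x.max() if len(x) else None,end='; ')
    print()
# predicted tab boxes, stand (0.588,-.166,psi -.023)
c0=np.array([.588,-.166]);ps=-.023;Q=np.array([[np.cos(ps),-np.sin(ps)],[np.sin(ps),np.cos(ps)]])
for b in range(4):
    for dx in(-98,-72):
        q=c0+Q@np.array([dx/1000,(b-2)*.09]);print(b,dx,np.round(q,3),[np.round(proj(cm,[*q,z]),0).tolist() for z in(.082,.03)])
```

```text
corner [0.5213 0.0661 0.02  ]
front rail at left [ 0.5076 -0.3384  0.02  ]
o [ 0.5063 -0.0749  0.082 ]
g [ 0.499  -0.1559  0.082 ]
orange [288   4  64  37 872]
169 318 323; 173 315 325; 177 314 326; 181 314 327; 185 314 327; 189 314 327; 193 314 327; 197 314 327; 
yellow [ 137    6   72   35 1440]
169 None None; 173 158 174; 177 147 174; 181 137 176; 185 138 176; 189 138 177; 193 139 177; 197 140 178; 
green [ 573    0   67   21 1043]
169 575 639; 173 577 639; 177 589 639; 181 605 639; 185 619 628; 189 None None; 193 None None; 197 None None; 
blue [  50    7   87   34 1707]
169 None None; 173 84 98; 177 68 99; 181 51 100; 185 51 101; 189 51 102; 193 52 103; 197 53 103; 
0 -98 [ 0.486 -0.344] [[57.0, 180.0], [92.0, 171.0]]
0 -72 [ 0.512 -0.344] [[62.0, 204.0], [96.0, 192.0]]
1 -98 [ 0.488 -0.254] [[141.0, 179.0], [166.0, 170.0]]
1 -72 [ 0.514 -0.254] [[145.0, 204.0], [169.0, 192.0]]
2 -98 [ 0.49  -0.164] [[230.0, 178.0], [243.0, 170.0]]
2 -72 [ 0.516 -0.164] [[232.0, 204.0], [244.0, 192.0]]
3 -98 [ 0.492 -0.074] [[321.0, 178.0], [321.0, 169.0]]
3 -72 [ 0.518 -0.074] [[321.0, 203.0], [321.0, 191.0]]
```

Wrist view: the tab tops fall within a pixel or two of where the stand estimate (0.588, -0.166, yaw -0.023) predicts, with orange at about (320,190). Descend and grip the orange tab.

```bash
python3 -m handwheel '{"offset":[[0,0.4,2],[0,0.4,5],[0,0.4,8],[0,0.4,11],[0,0.4,13.5],[0,0.4,15.5],[0,0.4,17],[0,0.4,17.9]],"turn":[[0,0,0],[0,0,0],[0,0,0],[0,0,0],[0,0,0],[0,0,0],[0,0,0],[0,0,0]],"jaw":[0,0,0,0,0,0,0,0]}' 20
python3 -m handwheel '{"offset":[[0,0,0],[0,0,0],[0,0,0],[0,0,0],[0,0,0],[0,0,0],[0,0,0],[0,0,0]],"turn":[[0,0,0],[0,0,0],[0,0,0],[0,0,0],[0,0,0],[0,0,0],[0,0,0],[0,0,0]],"jaw":[-1,-1,-1,-1,-1,-1,-1,-1]}' 20
python3 -c "
from h import *
plan([.507,.016,.221],3.1186)"
```

```text
time: 2.82
tool_pos: [0.5053, -0.0745, 0.2197]
tool_rot: [3.141, -0.003, 3.113]
contact_force: [-0.3, -0.1, -0.7]
opening: 0.0471
time: 3.48
tool_pos: [0.5061, -0.0747, 0.2226]
tool_rot: [-3.141, 0.002, 3.116]
contact_force: [-0.8, -0.5, 5.4]
opening: 0.0135
off [0.14 9.07 0.15] turn [-0.   0.1 -0.2] | pos [ 0.5061 -0.0747  0.2226] yaw 3.116 F [-0.8 -0.5  5.4] t 3.5
```

```bash
python3 -m handwheel '{"offset":[[0,0.8,0],[0,2.3,0],[0,4,0],[0,5.7,0],[0,7.2,0],[0,8.3,0],[0,9,0],[0,9.05,0]],"turn":[[0,0,0],[0,0,0],[0,0,0],[0,0,0],[0,0,0],[0,0,0],[0,0,0],[0,0,0]],"jaw":[-1,-1,-1,-1,-1,-1,-1,-1]}'
python3 -m handwheel '{"offset":[[0,0,0],[0,0,0],[0,0,0],[0,0,0],[0,0,0],[0,0,0],[0,0,0],[0,0,0]],"turn":[[0,0,0],[0,0,0],[0,0,0],[0,0,0],[0,0,0],[0,0,0],[0,0,0],[0,0,0]],"jaw":[-1,-1,-1,-1,-0.2,-0.2,-0.2,-0.2]}'
python3 -c "
from h import *
plan([.503,-.1625,.3],3.1186)"
```

```text
time: 4.15
tool_pos: [0.5086, 0.0165, 0.2225]
tool_rot: [-3.141, 0.002, 3.116]
contact_force: [0.1, -1.6, 5.7]
opening: 0.0141
time: 4.82
tool_pos: [0.5081, 0.0158, 0.2215]
tool_rot: [3.142, -0.001, 3.115]
contact_force: [0.5, -0.5, 0.8]
opening: 0.0347
off [  0.04 -17.84  -7.85] turn [ 0.  -0.  -0.2] | pos [0.5081 0.0158 0.2215] yaw 3.115 F [ 0.5 -0.5  0.8] t 4.8
```

```bash
python3 -m handwheel '{"offset":[[0,0,-2],[0,0,-5],[0,-2,-8],[0,-6,-8],[0,-10,-8],[0,-14,-8],[0,-17,-8],[0,-18,-8]],"turn":[[0,0,0],[0,0,0],[0,0,0],[0,0,0],[0,0,0],[0,0,0],[0,0,0],[0,0,0]],"jaw":[-0.2,-0.2,-0.2,-0.2,0,0,0,0]}'
python3 -m handwheel '{"offset":[[0,0,0],[0,0,2],[0,0,4],[0,0,6],[0,0,7.3],[0,0,8],[0,0,8],[0,0,8]],"turn":[[0,0,0],[0,0,0],[0,0,0],[0,0,0],[0,0,0],[0,0,0],[0,0,0],[0,0,0]],"jaw":[0,0,0,0,0,0,0,0]}'
python3 -m handwheel '{"offset":[[0,0,0],[0,0,0],[0,0,0],[0,0,0],[0,0,0],[0,0,0],[0,0,0],[0,0,0]],"turn":[[0,0,0],[0,0,0],[0,0,0],[0,0,0],[0,0,0],[0,0,0],[0,0,0],[0,0,0]],"jaw":[-1,-1,-1,-1,-1,-1,-1,-1]}' 20
python3 -m handwheel '{"offset":[[0,0.8,0],[0,2.3,0],[0,4,0],[0,5.7,0],[0,7.2,0],[0,8.3,0],[0,9,0],[0,9,0]],"turn":[[0,0,0],[0,0,0],[0,0,0],[0,0,0],[0,0,0],[0,0,0],[0,0,0],[0,0,0]],"jaw":[-1,-1,-1,-1,-1,-1,-1,-1]}'
python3 -m handwheel '{"offset":[[0,0,0],[0,0,0],[0,0,0],[0,0,0],[0,0,0],[0,0,0],[0,0,0],[0,0,0]],"turn":[[0,0,0],[0,0,0],[0,0,0],[0,0,0],[0,0,0],[0,0,0],[0,0,0],[0,0,0]],"jaw":[-1,-1,-1,-1,-0.2,-0.2,-0.2,-0.2]}'
python3 -c "
from h import *
plan([.503,-.254,.221],3.1186)"
```

```text
time: 5.48
tool_pos: [0.5032, -0.168, 0.3017]
tool_rot: [-3.14, 0.001, 3.112]
contact_force: [0.8, 0.3, -0.3]
opening: 0.0455
time: 6.15
tool_pos: [0.5037, -0.1632, 0.2219]
tool_rot: [3.141, -0.0, 3.116]
contact_force: [0.0, 0.4, -0.2]
opening: 0.0459
time: 6.82
tool_pos: [0.5035, -0.164, 0.222]
tool_rot: [-3.142, 0.0, 3.116]
contact_force: [-2.3, 2.1, 4.3]
opening: 0.0139
time: 7.48
tool_pos: [0.506, -0.073, 0.222]
tool_rot: [3.141, 0.001, 3.116]
contact_force: [0.7, 3.7, 4.2]
opening: 0.0141
time: 8.15
tool_pos: [0.5057, -0.0744, 0.2214]
tool_rot: [3.142, -0.001, 3.115]
contact_force: [-0.3, -0.0, -0.3]
opening: 0.0346
off [ -0.2  -17.96   0.04] turn [ 0.  -0.  -0.2] | pos [ 0.5057 -0.0744  0.2214] yaw 3.115 F [-0.3 -0.  -0.3] t 8.2
```

Working smoothly. The same cycle for yellow, then blue.

```bash
python3 -m handwheel '{"offset":[[0,0,-2],[0,0,-5],[0,-2,-8],[0,-6,-8],[0,-10,-8],[0,-14,-8],[0,-17,-8],[0,-18,-8]],"turn":[[0,0,0],[0,0,0],[0,0,0],[0,0,0],[0,0,0],[0,0,0],[0,0,0],[0,0,0]],"jaw":[-0.2,-0.2,-0.2,-0.2,0,0,0,0]}'
python3 -m handwheel '{"offset":[[0,0,0],[0,0,2],[0,0,4],[0,0,6],[0,0,7.3],[0,0,8],[0,0,8],[0,0,8]],"turn":[[0,0,0],[0,0,0],[0,0,0],[0,0,0],[0,0,0],[0,0,0],[0,0,0],[0,0,0]],"jaw":[0,0,0,0,0,0,0,0]}'
python3 -m handwheel '{"offset":[[0,0,0],[0,0,0],[0,0,0],[0,0,0],[0,0,0],[0,0,0],[0,0,0],[0,0,0]],"turn":[[0,0,0],[0,0,0],[0,0,0],[0,0,0],[0,0,0],[0,0,0],[0,0,0],[0,0,0]],"jaw":[-1,-1,-1,-1,-1,-1,-1,-1]}' 20
python3 -m handwheel '{"offset":[[0,0.8,0],[0,2.3,0],[0,4,0],[0,5.7,0],[0,7.2,0],[0,8.3,0],[0,9,0],[0,9,0]],"turn":[[0,0,0],[0,0,0],[0,0,0],[0,0,0],[0,0,0],[0,0,0],[0,0,0],[0,0,0]],"jaw":[-1,-1,-1,-1,-1,-1,-1,-1]}'
python3 -m handwheel '{"offset":[[0,0,0],[0,0,0],[0,0,0],[0,0,0],[0,0,0],[0,0,0],[0,0,0],[0,0,0]],"turn":[[0,0,0],[0,0,0],[0,0,0],[0,0,0],[0,0,0],[0,0,0],[0,0,0],[0,0,0]],"jaw":[-1,-1,-1,-1,-0.2,-0.2,-0.2,-0.2]}'
python3 -c "
from h import *
plan([.501,-.344,.221],3.1186)"
python3 -m handwheel '{"offset":[[0,0,-2],[0,0,-5],[0,-2,-8],[0,-6,-8],[0,-10,-8],[0,-14,-8],[0,-17,-8],[0,-18,-8]],"turn":[[0,0,0],[0,0,0],[0,0,0],[0,0,0],[0,0,0],[0,0,0],[0,0,0],[0,0,0]],"jaw":[-0.2,-0.2,-0.2,-0.2,0,0,0,0]}'
python3 -m handwheel '{"offset":[[0,0,0],[0,0,2],[0,0,4],[0,0,6],[0,0,7.3],[0,0,8],[0,0,8],[0,0,8]],"turn":[[0,0,0],[0,0,0],[0,0,0],[0,0,0],[0,0,0],[0,0,0],[0,0,0],[0,0,0]],"jaw":[0,0,0,0,0,0,0,0]}'
python3 -m handwheel '{"offset":[[0,0,0],[0,0,0],[0,0,0],[0,0,0],[0,0,0],[0,0,0],[0,0,0],[0,0,0]],"turn":[[0,0,0],[0,0,0],[0,0,0],[0,0,0],[0,0,0],[0,0,0],[0,0,0],[0,0,0]],"jaw":[-1,-1,-1,-1,-1,-1,-1,-1]}' 20
python3 -m handwheel '{"offset":[[0,0.8,0],[0,2.3,0],[0,4,0],[0,5.7,0],[0,7.2,0],[0,8.3,0],[0,9,0],[0,9,0]],"turn":[[0,0,0],[0,0,0],[0,0,0],[0,0,0],[0,0,0],[0,0,0],[0,0,0],[0,0,0]],"jaw":[-1,-1,-1,-1,-1,-1,-1,-1]}'
python3 -m handwheel '{"offset":[[0,0,0],[0,0,0],[0,0,0],[0,0,0],[0,0,0],[0,0,0],[0,0,0],[0,0,0]],"turn":[[0,0,0],[0,0,0],[0,0,0],[0,0,0],[0,0,0],[0,0,0],[0,0,0],[0,0,0]],"jaw":[-1,-1,-1,-1,-0.2,-0.2,-0.2,-0.2]}'
python3 -m handwheel '{"offset":[[0,0,-2],[0,0,-5],[0,0,-8],[0,0,-11],[0,0,-14],[0,0,-17],[0,0,-18],[0,0,-18]],"turn":[[0,0,0],[0,0,0],[0,0,0],[0,0,0],[0,0,0],[0,0,0],[0,0,0],[0,0,0]],"jaw":[-0.2,-0.2,-0.2,-0.2,1,1,1,1]}'
python3 -c "
from h import *
look('top','pics/top1.png')
im=cv2.imread('pics/top1.png');cv2.imwrite('pics/top1z.png',cv2.resize(im[160:300,140:510],None,fx=2.15,fy=2.15,interpolation=cv2.INTER_CUBIC))
cm=cam('top')
for c in HUE:
    n,l,s,ce=cv2.connectedComponentsWithStats(mask(im,c)[:300,:290]);i=1+np.argmax(s[1:,4]);print(c,ce[i],s[i],np.round(onz(cm,ce[i],.085),3))
plan([.5,0.2,.40],3.1186)"
```

```text
time: 8.82
tool_pos: [0.5006, -0.2583, 0.3016]
tool_rot: [-3.14, 0.001, 3.112]
contact_force: [-0.8, -0.1, -0.9]
opening: 0.0459
time: 9.48
tool_pos: [0.5014, -0.2532, 0.2219]
tool_rot: [3.141, -0.0, 3.116]
contact_force: [0.6, 0.2, 0.0]
opening: 0.046
time: 10.15
tool_pos: [0.5011, -0.2539, 0.222]
tool_rot: [3.142, 0.0, 3.116]
contact_force: [-1.0, 1.7, 4.4]
opening: 0.014
time: 10.82
tool_pos: [0.5036, -0.1629, 0.222]
tool_rot: [3.141, 0.0, 3.116]
contact_force: [1.6, 4.5, 5.9]
opening: 0.014
time: 11.48
tool_pos: [0.5034, -0.1643, 0.2214]
tool_rot: [3.141, -0.001, 3.115]
contact_force: [0.1, 1.0, 0.1]
opening: 0.0346
off [ -0.24 -17.97   0.03] turn [ 0.  -0.  -0.2] | pos [ 0.5034 -0.1643  0.2214] yaw 3.115 F [0.1 1.  0.1] t 11.5
time: 12.15
tool_pos: [0.4979, -0.3484, 0.3015]
tool_rot: [-3.14, 0.001, 3.112]
contact_force: [-0.1, 0.2, 0.3]
opening: 0.0457
time: 12.82
tool_pos: [0.4991, -0.3432, 0.222]
tool_rot: [3.141, -0.0, 3.116]
contact_force: [0.9, 0.1, 0.9]
opening: 0.0461
time: 13.48
tool_pos: [0.4987, -0.3444, 0.2222]
tool_rot: [-3.141, 0.001, 3.115]
contact_force: [-1.2, -1.8, 3.7]
opening: 0.0138
time: 14.15
tool_pos: [0.5014, -0.2527, 0.2221]
tool_rot: [3.141, 0.0, 3.117]
contact_force: [0.3, 3.5, 7.1]
opening: 0.0139
time: 14.82
tool_pos: [0.501, -0.2542, 0.2213]
tool_rot: [3.141, -0.001, 3.115]
contact_force: [0.7, -0.0, 0.4]
opening: 0.0346
time: 15.48
tool_pos: [0.5014, -0.2543, 0.4044]
tool_rot: [-3.138, 0.005, 3.115]
contact_force: [0.1, -0.0, -0.9]
opening: 0.059
orange [225.23046875 206.55859375] [208 191  34  30 256] [0.592 0.22  0.085]
yellow [166.33408834 256.85617214] [150 242  36  32 883] [0.485 0.351 0.085]
green [217.90555556 260.20555556] [203 246  31  30 720] [0.476 0.237 0.085]
blue [171.64328181 201.56123662] [155 186  36  31 841] [0.606 0.339 0.085]
off [ 1.3  45.4   0.16] turn [-0.1  0.1 -0.2] | pos [ 0.5011 -0.2542  0.402 ] yaw 3.115 F [-1.7 -0.7 -0.2] t 15.5
```

View pics/top1z.png

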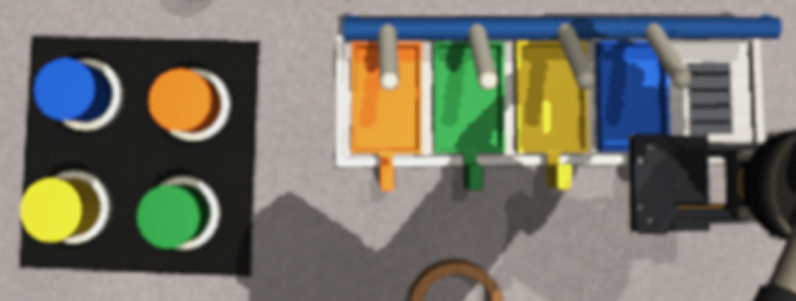

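The trays sit one under each peg and the drain grate is open (zoom ~(712,100)). Moving above the green cup.

```bash
python3 -m handwheel '{"offset":[[0,2,0],[0,5,0],[0,9,0],[0,13,0],[0,17,0],[0,21,0],[0,25,0],[0,29,0]],"turn":[[0,0,0],[0,0,0],[0,0,0],[0,0,0],[0,0,0],[0,0,0],[0,0,0],[0,0,0]],"jaw":[1,1,1,1,1,1,1,1]}'
python3 -m handwheel '{"offset":[[1,4,0],[2,8,1],[2.5,12,2],[2.5,16,3],[2.5,19,4],[2.5,20,4],[2.5,20,4],[2.5,20,4]],"turn":[[0,0,0],[0,0,0],[0,0,0],[0,0,0],[0,0,0],[0,0,0],[0,0,0],[0,0,0]],"jaw":[1,1,1,1,1,1,1,1]}'
python3 -c "
from h import *
cm,im=look('wrist','pics/w2.png')
for c in HUE:
    n,l,s,ce=cv2.connectedComponentsWithStats(mask(im,c,120,40));i=1+np.argmax(s[1:,4]);print(c,ce[i],s[i],np.round(onz(cm,ce[i],.085),4))
for c,p in dict(green=(.476,.237)).items(): print(np.round(proj(cm,[*p,.087])),np.round(proj(cm,[*p,.02])))
plan([.476,.237,.36],3.1186)"
```

```text
time: 16.2
tool_pos: [0.508, 0.0377, 0.3992]
tool_rot: [3.141, -0.004, 3.115]
contact_force: [1.1, -0.3, -0.4]
opening: 0.0918
time: 16.87
tool_pos: [0.4888, 0.2361, 0.3602]
tool_rot: [-3.14, -0.003, 3.116]
contact_force: [0.3, -0.3, -0.2]
opening: 0.092
orange [41.27329292 78.96904914] [   0   20   89  109 6268] [0.3785 0.0147 0.085 ]
yellow [449.29328236 187.3043874 ] [ 403  150   92   79 5493] [0.477  0.3493 0.085 ]
green [318.8970288  184.03220685] [ 282  144   74   79 4409] [0.4715 0.2379 0.085 ]
blue [406.9081225  304.09587217] [388 291  42  27 751] [0.5901 0.319  0.085 ]
[318. 190.] [318. 175.]
off [1.3  0.12 0.09] turn [-0.1 -0.1 -0.2] | pos [0.489  0.2354 0.3609] yaw 3.115 F [-0.2 -0.6  0.1] t 16.9
```

View pics/w2.png

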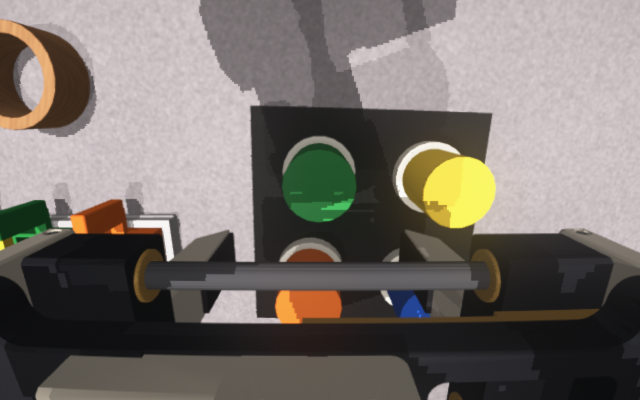

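Wrist view: green cup base circle centred at (318,186), yellow at (458,191). Gripping green.

```bash
python3 -m handwheel '{"offset":[[1.6,0.25,0],[1.6,0.25,1],[1.6,0.25,4],[1.6,0.25,7],[1.6,0.25,10],[1.6,0.25,12.5],[1.6,0.25,13.8],[1.6,0.25,13.8]],"turn":[[0,0,0],[0,0,0],[0,0,0],[0,0,0],[0,0,0],[0,0,0],[0,0,0],[0,0,0]],"jaw":[1,1,1,1,1,1,1,1]}' 20
python3 -m handwheel '{"offset":[[0,0,0],[0,0,0],[0,0,0],[0,0,0],[0,0,0],[0,0,0],[0,0,0],[0,0,0]],"turn":[[0,0,0],[0,0,0],[0,0,0],[0,0,0],[0,0,0],[0,0,0],[0,0,0],[0,0,0]],"jaw":[-1,-1,-1,-1,-1,-1,-1,-1]}' 20
python3 -c "
from h import *
plan([.4725,.238,.222],3.1186)"
```

```text
time: 17.58
tool_pos: [0.4725, 0.2374, 0.2204]
tool_rot: [-3.139, -0.006, 3.113]
contact_force: [-0.2, -0.3, 0.1]
opening: 0.0919
time: 18.25
tool_pos: [0.4735, 0.2392, 0.2249]
tool_rot: [3.141, 0.003, 3.116]
contact_force: [0.8, -4.0, 7.0]
opening: 0.0776
off [ 0.1  -0.12  0.29] turn [ 0.   0.1 -0.2] | pos [0.4735 0.2392 0.2249] yaw 3.116 F [ 0.8 -4.   7. ] t 18.2
```

```bash
python3 -c "
from h import *
cm,im=look('wrist'); _,s=look('scene')
cv2.imwrite('pics/c3.png',np.vstack([im[100:330],cv2.resize(s[120:260,280:520],(640,373))]))
o=robot.observe();print(o['opening'],o['contact_force'],o['torque'])"
```

```text
0.077262359075441 [-0.16856636 -3.54786602  6.25771927] [-0.39109368 -0.22398026 -0.07237862]
```

View pics/c3.png

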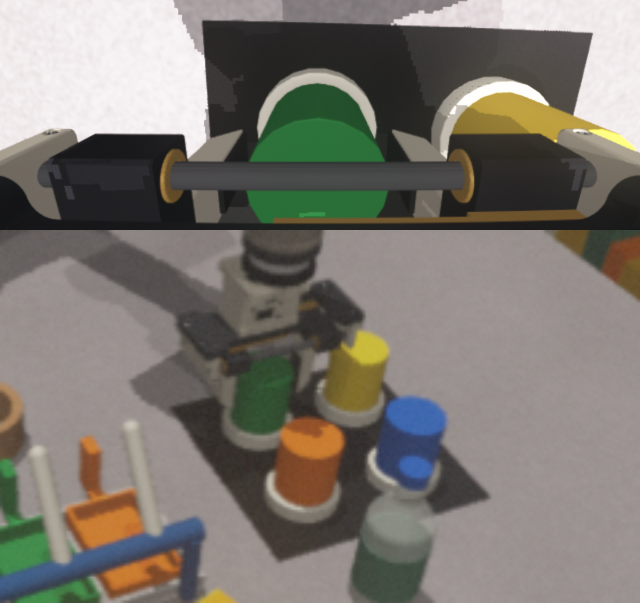

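```bash
python3 -m handwheel '{"offset":[[0,0,0],[0,0,0],[0,0,0],[0,0,0],[0,0,0],[0,0,0],[0,0,0],[0,0,0]],"turn":[[0,0,0],[0,0,0],[0,0,0],[0,0,0],[0,0,0],[0,0,0],[0,0,0],[0,0,0]],"jaw":[-1,-1,-1,-1,-1,-1,-1,-1]}' 20
python3 -m handwheel '{"offset":[[0,0,0],[0,0,0],[0,0,-0.5],[0,0,-1],[0,0,-1],[0,0,-1],[0,0,-1],[0,0,-1]],"turn":[[0,0,0],[0,0,0],[0,0,0],[0,0,0],[0,0,0],[0,0,0],[0,0,0],[0,0,0]],"jaw":[-1,-1,-1,-1,-1,-1,-1,-1]}' 20
```

```text
time: 19.02
tool_pos: [0.4736, 0.2392, 0.2249]
tool_rot: [3.141, 0.003, 3.116]
contact_force: [1.0, -3.3, 7.3]
opening: 0.0776
time: 19.68
tool_pos: [0.4729, 0.2394, 0.2334]
tool_rot: [-3.141, -0.001, 3.116]
contact_force: [0.3, 0.1, -1.5]
opening: 0.0773
```

```bash
python3 -c "
from h import *
cm,s=look('scene')
cv2.imwrite('pics/c4.png',cv2.resize(s[130:230,320:460],(800,571),interpolation=cv2.INTER_CUBIC))
o=robot.observe();p=o['tool_pos']
def z(q): return np.round((proj(cm,q)-[320,130])*5.71)
for dy in(-.0387,.0387):
  for dz in(-.159,-.178): print(dy,dz,z(p+[0,dy,dz]))
print('mouth',[z([p[0],p[1]+d,.014]) for d in(-.039,.039)],'base',z([p[0],p[1],.099]))"
```

```text
-0.0387 -0.159 [264. 272.]
-0.0387 -0.178 [260. 301.]
0.0387 -0.159 [394. 235.]
0.0387 -0.178 [390. 264.]
mouth [array([252., 363.]), array([380., 325.])] base [335. 214.]
```

View pics/c4.png

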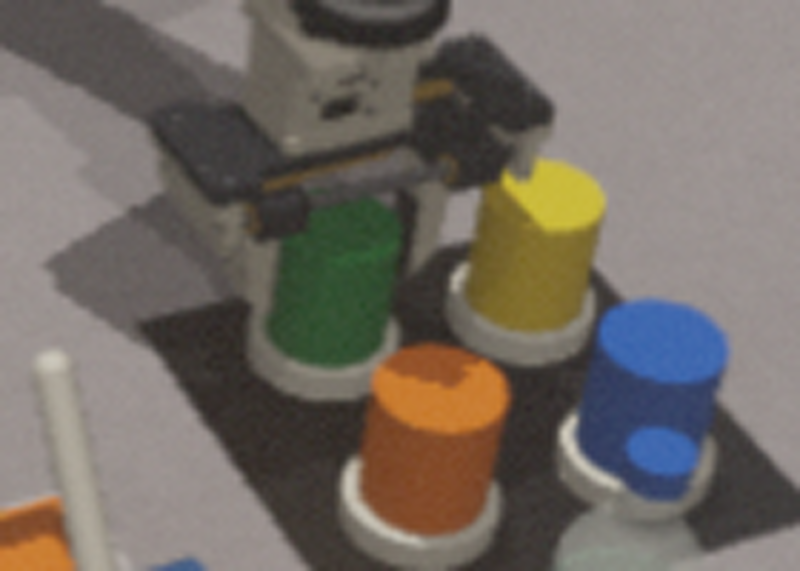

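```bash
python3 -m handwheel '{"offset":[[0,0,-1],[0,0,-2],[0,0,-3],[0,0,-4],[0,0,-5],[0,0,-6],[0,0,-6],[0,0,-6]],"turn":[[0,0,0],[0,0,0],[0,0,0],[0,0,0],[0,0,0],[0,0,0],[0,0,0],[0,0,0]],"jaw":[-1,-1,-1,-1,-1,-1,-1,-1]}' 20
python3 -c "
from h import *
cm,s=look('scene')
_,w=look('wrist')
cv2.imwrite('pics/c5.png',np.vstack([cv2.resize(s[110:230,300:460],(640,480),interpolation=cv2.INTER_CUBIC)[:,:],w[120:240]]))"
```

```text
time: 20.4
tool_pos: [0.4731, 0.2394, 0.2945]
tool_rot: [3.141, 0.002, 3.115]
contact_force: [0.1, -0.1, -1.7]
opening: 0.0779
```

View pics/c5.png

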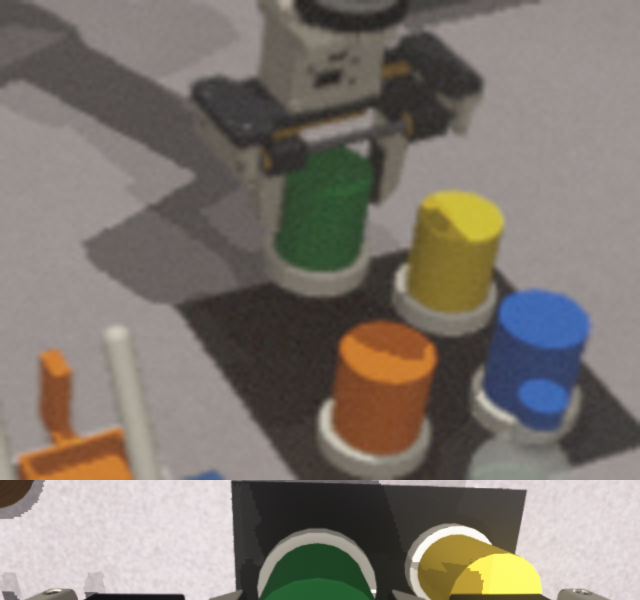

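```bash
python3 -c "
from h import *
cm,im=look('wrist','pics/w6.png')
o=robot.observe();A=R.from_euler('xyz',o['tool_rot'])
for z in(.159,.178,.19,.2,.21):
  print(z,[np.round(proj(cm,A.apply([x,y,z])+o['tool_pos'])).tolist() for x in (-.0095,.0095) for y in(-.039,.039)])
for z in (.19,.2,.21,.22,.23): print('base',z-.075,z,np.round(proj(cm,A.apply([0,.032,z-.075])+o['tool_pos'])),'collar top edge',np.round(proj(cm,A.apply([.039,0,z])+o['tool_pos'])))
cv2.imwrite('pics/w6z.png',im[120:340,120:520].repeat(2,0).repeat(2,1))"
```

```text
0.159 [[240.0, 282.0], [393.0, 282.0], [237.0, 248.0], [396.0, 248.0]]
0.178 [[248.0, 265.0], [385.0, 265.0], [246.0, 234.0], [387.0, 234.0]]
0.19 [[252.0, 256.0], [381.0, 256.0], [250.0, 226.0], [383.0, 226.0]]
0.2 [[255.0, 249.0], [378.0, 249.0], [254.0, 221.0], [380.0, 221.0]]
0.21 [[258.0, 243.0], [375.0, 243.0], [257.0, 216.0], [377.0, 216.0]]
base 0.115 0.19 [404. 322.] collar top edge [317. 177.]
base 0.125 0.2 [397. 305.] collar top edge [317. 173.]
base 0.135 0.21 [392. 292.] collar top edge [317. 171.]
base 0.14500000000000002 0.22 [387. 280.] collar top edge [317. 168.]
base 0.15500000000000003 0.23 [382. 269.] collar top edge [317. 166.]
```

View pics/w6z.png

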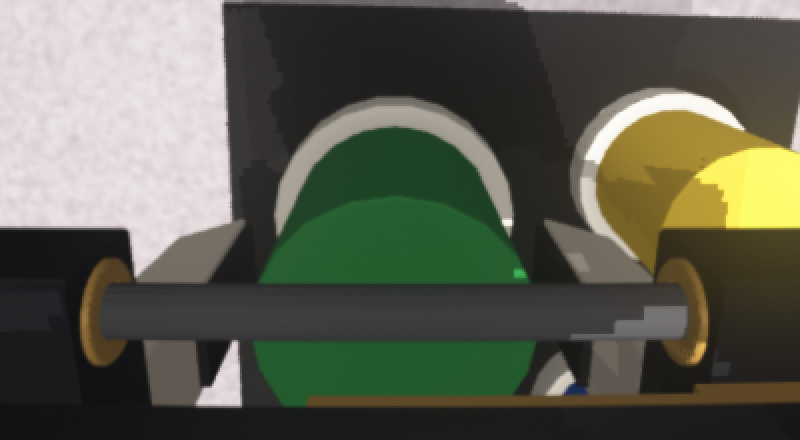

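```bash
python3 -m handwheel '{"offset":[[0,0,1],[0,0,2.5],[0,0,4],[0,0,5.5],[0,0,6.5],[0,0,6.9],[0,0,6.9],[0,0,6.9]],"turn":[[0,0,0],[0,0,0],[0,0,0],[0,0,0],[0,0,0],[0,0,0],[0,0,0],[0,0,0]],"jaw":[-1,-1,-1,-1,-1,-1,-1,-1]}' 20
python3 -m handwheel '{"offset":[[0,0,0],[0,0,0],[0,0,0],[0,0,-0.4],[0,0,-0.8],[0,0,-1.2],[0,0,-1.2],[0,0,-1.2]],"turn":[[0,0,0],[0,0,0],[0,0,0],[0,0,0],[0,0,0],[0,0,0],[0,0,0],[0,0,0]],"jaw":[1,1,1,1,1,1,1,1]}' 20
python3 -m handwheel '{"offset":[[0,0,0],[0,0,0],[0,0,0],[0,0,0],[0,0,0],[0,0,0],[0,0,0],[0,0,0]],"turn":[[0,0,0],[0,0,0],[0,0,0],[0,0,0],[0,0,0],[0,0,0],[0,0,0],[0,0,0]],"jaw":[-1,-1,-1,-1,-1,-1,-1,-1]}' 20
python3 -c "
from h import *
cm,im=look('wrist','pics/w7.png')
for c in ['green']:
    n,l,s,ce=cv2.connectedComponentsWithStats(mask(im,c,120,30));i=1+np.argmax(s[1:,4]);print(c,ce[i],s[i])
plan([.4725,.238,.234],3.1186)"
```

```text
time: 21.22
tool_pos: [0.473, 0.2393, 0.2242]
tool_rot: [-3.141, -0.0, 3.115]
contact_force: [0.0, -0.4, -1.4]
opening: 0.0773
time: 21.88
tool_pos: [0.4731, 0.2394, 0.2372]
tool_rot: [3.141, 0.001, 3.115]
contact_force: [-1.2, -0.9, -0.8]
opening: 0.0917
time: 22.55
tool_pos: [0.473, 0.2393, 0.2365]
tool_rot: [-3.141, -0.0, 3.115]
contact_force: [-1.0, 0.2, -1.8]
opening: 0.0774
green [316.67879664 227.82304256] [ 252  181  131   81 7612]
off [ 0.04 -0.13  0.26] turn [-0.  -0.  -0.2] | pos [0.473  0.2393 0.2366] yaw 3.115 F [ 0.9 -0.7 -0.8] t 22.6
```

```bash
python3 -m handwheel '{"offset":[[0,0,0],[0,0,0],[0,0,0],[0,0,0],[0,0,0],[0,0,0],[0,0,0],[0,0,0]],"turn":[[0,0,0],[0,0,0],[0,0,0],[0,0,6],[0,0,12],[0,0,18],[0,0,24],[0,0,24]],"jaw":[1,1,1,1,1,1,1,1]}' 20
python3 -m handwheel '{"offset":[[0,0,0],[0,0,0],[0,0,0],[0,0,0],[0,0,0],[0,0,0],[0,0,0],[0,0,0]],"turn":[[0,0,0],[0,0,0],[0,0,0],[0,0,0],[0,0,0],[0,0,0],[0,0,0],[0,0,0]],"jaw":[-1,-1,-1,-1,-1,-1,-1,-1]}' 20
python3 -c "
from h import *
cm,im=look('wrist','pics/w8.png'); _,s=look('scene','pics/s8.png')
cv2.imwrite('pics/c8.png',np.vstack([im[120:340],cv2.resize(s[130:230,320:460],(640,457),interpolation=cv2.INTER_CUBIC)[:380]]))"
```

```text
time: 23.27
tool_pos: [0.4731, 0.2393, 0.2368]
tool_rot: [3.141, 0.0, 2.693]
contact_force: [-0.3, -0.4, -0.1]
opening: 0.0919
time: 23.93
tool_pos: [0.4731, 0.2393, 0.2367]
tool_rot: [3.142, 0.0, 2.697]
contact_force: [0.2, -0.4, 0.3]
opening: 0.0765
```

View pics/c8.png

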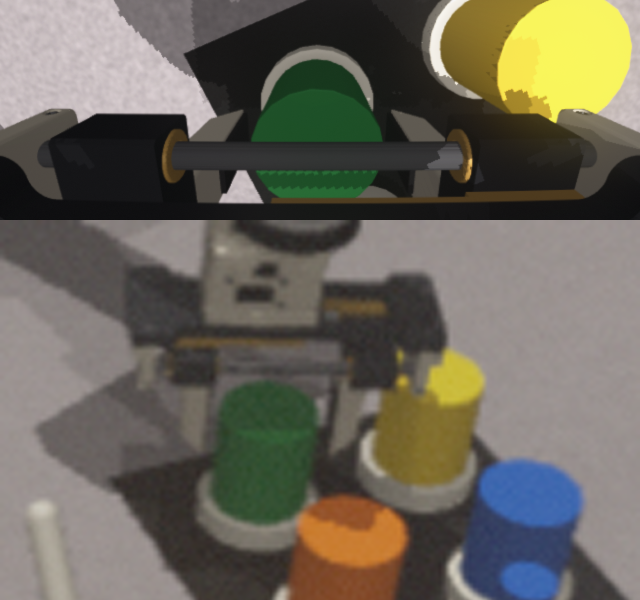

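```bash
python3 -m handwheel '{"offset":[[0,0,0],[0,0,0],[0,0,0],[0,0,-0.5],[0,0,-1],[0,0,-1.3],[0,0,-1.3],[0,0,-1.3]],"turn":[[0,0,0],[0,0,0],[0,0,0],[0,0,-6],[0,0,-12],[0,0,-18],[0,0,-24],[0,0,-24]],"jaw":[1,1,1,1,1,1,1,1]}' 20
python3 -m handwheel '{"offset":[[0,0,0],[0,0,0],[0,0,0],[0,0,0],[0,0,0],[0,0,0],[0,0,0],[0,0,0]],"turn":[[0,0,0],[0,0,0],[0,0,0],[0,0,0],[0,0,0],[0,0,0],[0,0,0],[0,0,0]],"jaw":[-1,-1,-1,-1,-1,-1,-1,-1]}' 20
```

```text
time: 24.7
tool_pos: [0.473, 0.2393, 0.2499]
tool_rot: [3.142, 0.0, 3.119]
contact_force: [0.1, 0.7, -0.0]
opening: 0.0919
time: 25.37
tool_pos: [0.473, 0.2393, 0.2495]
tool_rot: [-3.141, -0.0, 3.115]
contact_force: [0.5, -1.0, -2.1]
opening: 0.0769
```

```bash
python3 -m handwheel '{"offset":[[0,0,0],[0,0,0],[0,0,0],[0,0,-2],[0,0,-4],[0,0,-6],[0,0,-6],[0,0,-6]],"turn":[[0,0,0],[0,0,0],[0,0,0],[0,0,0],[0,0,0],[0,0,0],[0,0,0],[0,0,0]],"jaw":[1,1,1,1,1,1,1,1]}' 20
python3 -m handwheel '{"offset":[[0,0,0],[0,0,0],[0,0,0],[0,0,0],[0,0,0],[0,0,0],[0,0,0],[0,0,0]],"turn":[[0,0,0],[0,0,0],[0,0,0],[0,0,0],[0,0,0],[0,0,0],[0,0,0],[0,0,0]],"jaw":[-1,-1,-1,-1,-1,-1,-1,-1]}' 20
```

```text
time: 26.03
tool_pos: [0.4732, 0.2394, 0.3106]
tool_rot: [3.141, 0.002, 3.115]
contact_force: [-0.1, -0.6, -1.3]
opening: 0.0921
time: 26.7
tool_pos: [0.473, 0.2393, 0.3096]
tool_rot: [-3.141, -0.0, 3.115]
contact_force: [0.3, 0.8, -0.4]
opening: 0.0428
```

```bash
python3 -m handwheel '{"offset":[[0,0,0],[0,0,0],[0,0,0],[0,0,0],[0,0,0],[0,0,0],[0,0,0],[0,0,0]],"turn":[[0,0,7],[0,0,14],[0,0,21],[0,0,28],[0,0,35],[0,0,42],[0,0,49],[0,0,56]],"jaw":[1,1,1,1,1,1,1,1]}' 20
python3 -m handwheel '{"offset":[[0,0,0],[0,0,0],[0,0,0],[0,0,0],[0,0,0],[0,0,0],[0,0,0],[0,0,0]],"turn":[[0,0,7],[0,0,14],[0,0,21],[0,0,28],[0,0,33.8],[0,0,33.8],[0,0,33.8],[0,0,33.8]],"jaw":[1,1,1,1,1,1,1,1]}' 20
cat >> h.py <<'E'
def cup(c,fn=None):
    """base-circle centre of a cup below the wrist camera (yaw~1.548: image right = +x?)"""
    cm,im=look('wrist',fn); n,l,s,ce=cv2.connectedComponentsWithStats(mask(im,c,120,30));i=1+np.argmax(s[1:,4])
    print(c,s[i],np.round(ce[i],1),'centroid@.087',np.round(onz(cm,ce[i],.087),4)); return cm,im,s[i]
def hang(i,L,f=.012,up=.04,c0=(.588,-.166),ps=-.023,tilt=-35):
    """plan to the pose with the mouth 'up' beyond tip i along the peg, 'f' lower-front"""
    S=R.from_euler('z',ps); a=np.radians(35); d=S.apply([-np.sin(a),0,np.cos(a)]);ff=S.apply([-np.cos(a),0,-np.sin(a)])
    T=np.array([*c0,.179])+S.apply([0,(i-2)*.09,0])
    B=R.from_rotvec(S.apply([0,1,0])*np.radians(tilt))*R.from_euler('xyz',[np.pi,0,np.pi/2+ps])
    plan(T+up*d+f*ff+L*d,rot=B)
E
python3 -c "
from h import *
cm,im,s=cup('green','pics/w9.png')
for r in range(s[1],s[1]+s[3],12):
    x=np.nonzero(mask(im,'green',120,30)[r,s[0]:s[0]+s[2]])[0]+s[0];print(r,x.min(),x.max())
for p in([.473,.239,.087],[.505,.239,.087],[.441,.239,.087],[.473,.271,.087],[.473,.207,.087]):print(p,np.round(proj(cm,p)))
plan([.473,.239,.225],1.548)"
```

```text
time: 27.37
tool_pos: [0.473, 0.2393, 0.3097]
tool_rot: [-3.142, 0.0, 2.132]
contact_force: [-0.2, -0.4, 0.4]
opening: 0.0903
time: 28.03
tool_pos: [0.473, 0.2393, 0.3097]
tool_rot: [3.142, 0.0, 1.551]
contact_force: [0.1, 0.0, -0.4]
opening: 0.092
green [ 273  164   91   98 6700] [317.9 214. ] centroid@.087 [0.4728 0.2449 0.087 ]
164 312 324
176 291 344
188 285 351
200 279 357
212 274 362
224 274 362
236 277 358
248 286 350
260 308 329
[0.473, 0.239, 0.087] [318. 222.]
[0.505, 0.239, 0.087] [364. 221.]
[0.441, 0.239, 0.087] [272. 223.]
[0.473, 0.271, 0.087] [317. 177.]
[0.473, 0.207, 0.087] [319. 264.]
off [-0.03 -0.    8.47] turn [-0.   0.   0.1] | pos [0.473  0.2393 0.3097] yaw 1.551 F [ 0.5 -0.6 -0.5] t 28.1
```

```bash
python3 -m handwheel '{"offset":[[0.1,0,0],[0.1,0,1.5],[0.1,0,3],[0.1,0,4.5],[0.1,0,6],[0.1,0,7.5],[0.1,0,8.4],[0.1,0,8.4]],"turn":[[0,0,0],[0,0,0],[0,0,0],[0,0,0],[0,0,0],[0,0,0],[0,0,0],[0,0,0]],"jaw":[1,1,1,1,1,1,1,1]}' 25
python3 -m handwheel '{"offset":[[0,0,0],[0,0,0],[0,0,0],[0,0,0],[0,0,0],[0,0,0],[0,0,0],[0,0,0]],"turn":[[0,0,0],[0,0,0],[0,0,0],[0,0,0],[0,0,0],[0,0,0],[0,0,0],[0,0,0]],"jaw":[-1,-1,-1,-1,-1,-1,-1,-1]}' 25
python3 -m handwheel '{"offset":[[0,0,0],[0,0,-1],[0,0,-3],[0,0,-6],[0,0,-9],[0,0,-12],[0,0,-15],[0,0,-17]],"turn":[[0,0,0],[0,0,0],[0,0,0],[0,0,0],[0,0,0],[0,0,0],[0,0,0],[0,0,0]],"jaw":[-1,-1,-1,-1,-1,-1,-1,-1]}' 25
python3 -c "
from h import *
cm,im,s=cup('green','pics/w10.png')
hang(3,.223)
hang(3,.223,up=.06,tilt=0)"
```

```text
time: 28.75
tool_pos: [0.4725, 0.2402, 0.2239]
tool_rot: [-3.138, 0.001, 1.549]
contact_force: [-1.4, -0.7, -0.6]
opening: 0.0915
time: 29.42
tool_pos: [0.4734, 0.2405, 0.2266]
tool_rot: [3.14, -0.001, 1.548]
contact_force: [0.1, 0.3, 5.4]
opening: 0.0775
time: 30.08
tool_pos: [0.4728, 0.2403, 0.399]
tool_rot: [3.139, -0.001, 1.548]
contact_force: [0.4, 0.3, -2.2]
opening: 0.0776
green [ 251  184  133   78 6837] [314.3 230. ] centroid@.087 [0.469  0.2006 0.087 ]
off [-31.38  -3.69   1.35] turn [-34.5  -0.2  -0. ] | pos [0.4733 0.2405 0.4023] yaw 1.548 F [1.6 0.9 1.5] t 30.1
off [-31.37  -4.83  -0.3 ] turn [ 0.5 -0.2  0. ] | pos [0.4733 0.2405 0.4023] yaw 1.548 F [1.6 0.9 1.5] t 30.1
```

```bash
python3 -m handwheel '{"offset":[[-2,-1,0],[-6,-2,0],[-10,-3,0],[-14,-3.7,0],[-18,-3.7,0],[-22,-3.7,0],[-26,-3.7,0],[-30,-3.7,0]],"turn":[[0,0,0],[0,0,0],[0,0,0],[0,0,0],[0,0,0],[0,0,0],[0,0,0],[0,0,0]],"jaw":[-1,-1,-1,-1,-1,-1,-1,-1]}' 25
python3 -m handwheel '{"offset":[[-1,0,0],[-1.4,0,0],[-1.4,0,0],[-1.4,0,0.5],[-1.4,0,1],[-1.4,0,1.3],[-1.4,0,1.3],[-1.4,0,1.3]],"turn":[[0,0,0],[-5,0,0],[-11,0,0],[-17,0,0],[-23,0,0],[-29,0,0],[-34.5,0,0],[-34.5,0,0]],"jaw":[-1,-1,-1,-1,-1,-1,-1,-1]}' 25
python3 -c "
from h import *
hang(3,.223)
cm,im=look('wrist','pics/w11.png'); c2,t=look('top'); c3,s=look('scene')
cv2.imwrite('pics/c11.png',np.vstack([np.hstack([cv2.resize(t[150:270,290:510],(440,240)),cv2.resize(s[170:310,170:370],(343,240))]),cv2.resize(im[100:300],(783,245))]))"
```

```text
time: 30.8
tool_pos: [0.4283, -0.0604, 0.3956]
tool_rot: [-3.141, -0.0, 1.548]
contact_force: [1.1, 0.9, -0.7]
opening: 0.0773
time: 31.47
tool_pos: [0.4278, -0.0721, 0.3818]
tool_rot: [2.538, -0.001, 1.547]
contact_force: [-0.4, 0.4, -1.4]
opening: 0.0773
off [-0.02  0.46 -0.38] turn [-0.4 -0.1 -0.1] | pos [ 0.4278 -0.0721  0.3818] yaw 1.547 F [-0.4  0.4 -1.4] t 31.5
```

View pics/c11.png

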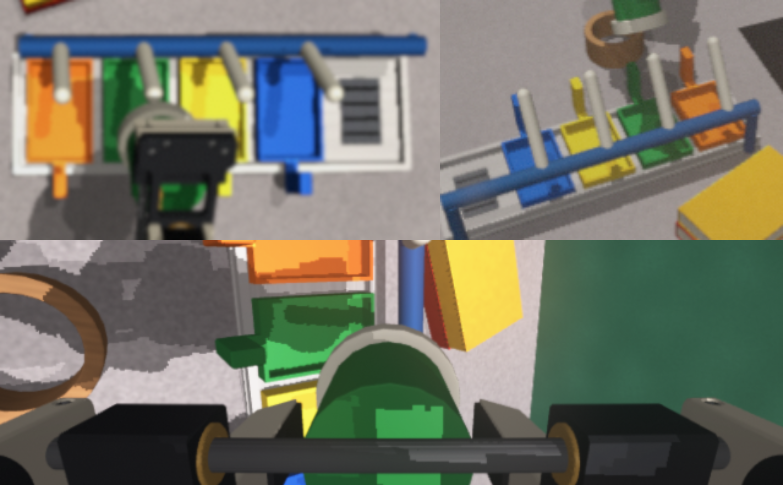

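```bash
python3 -m handwheel '{"offset":[[0,0.4,0],[0,0.4,1],[0,0.4,2.2],[0,0.4,3.4],[0,0.4,4.6],[0,0.4,5.8],[0,0.4,7],[0,0.4,7]],"turn":[[0,0,0],[0,0,0],[0,0,0],[0,0,0],[0,0,0],[0,0,0],[0,0,0],[0,0,0]],"jaw":[-1,-1,-1,-1,-1,-1,-1,-1]}' 25
python3 -m handwheel '{"offset":[[0,0,0.7],[0,0,1.4],[0,0,2.1],[0,-0.2,2.8],[0,-0.4,3.4],[0,-0.4,3.8],[0,-0.4,4.1],[0,-0.4,4.1]],"turn":[[0,0,0],[0,0,0],[0,0,0],[0,0,0],[0,0,0],[0,0,0],[0,0,0],[0,0,0]],"jaw":[-1,-1,-1,-1,-1,-1,-1,-1]}' 25
python3 -c "
from h import *
hang(3,.223,f=.016,up=-.08)"
```

```text
time: 32.28
tool_pos: [0.4728, -0.0736, 0.325]
tool_rot: [2.543, -0.001, 1.549]
contact_force: [-0.2, -0.3, -2.0]
opening: 0.0772
time: 32.95
tool_pos: [0.4928, -0.0743, 0.2917]
tool_rot: [2.537, 0.001, 1.548]
contact_force: [7.8, 1.5, -0.2]
opening: 0.0777
off [ 0.05 -0.09  0.51] turn [-0.4  0.   0. ] | pos [ 0.4928 -0.0743  0.2917] yaw 1.548 F [ 7.8  1.5 -0.2] t 33.0
```

```bash
python3 -m handwheel '{"offset":[[0,0.2,0],[0,0.3,0.2],[0,0.3,0.4],[0,0.3,0.6],[0,0.3,0.7],[0,0.3,0.7],[0,0.3,0.7],[0,0.3,0.7]],"turn":[[0,0,0],[0,0,0],[0,0,0],[0,0,0],[0,0,0],[0,0,0],[0,0,0],[0,0,0]],"jaw":[-1,-1,-1,-1,-1,-1,-1,-1]}' 25
python3 -c "
from h import *
hang(3,.223,f=.016,up=-.08)"
```

```text
time: 33.62
tool_pos: [0.4972, -0.0738, 0.2886]
tool_rot: [2.538, -0.0, 1.549]
contact_force: [-18.1, 3.4, 20.5]
opening: 0.0778
off [-0.01 -0.28  0.01] turn [-0.4 -0.   0.1] | pos [ 0.4972 -0.0738  0.2886] yaw 1.549 F [-18.1   3.4  20.5] t 33.6
```

```bash
python3 -m handwheel '{"offset":[[0,0,-0.1],[0,0,-0.2],[0,0,-0.2],[0,0,-0.2],[0,0,-0.2],[0,0,-0.2],[0,0,-0.2],[0,0,-0.2]],"turn":[[0,0,0],[0,0,0],[0,0,0],[0,0,0],[0,0,0],[0,0,0],[0,0,0],[0,0,0]],"jaw":[-1,-1,1,1,1,1,1,1]}' 25
python3 -m handwheel '{"offset":[[0,0,-0.5],[0,0,-1.5],[0,0,-3],[0,0,-5],[0,0,-7],[0,0,-9],[0,0,-11],[0,0,-13]],"turn":[[0,0,0],[0,0,0],[0,0,0],[0,0,0],[0,0,0],[0,0,0],[0,0,0],[0,0,0]],"jaw":[1,1,1,1,1,1,1,1]}' 25
python3 -c "
from h import *
c2,t=look('top'); c3,s=look('scene');cm,im=look('wrist')
cv2.imwrite('pics/c12.png',np.vstack([np.hstack([cv2.resize(t[150:270,290:510],(440,240)),cv2.resize(s[170:310,170:370],(343,240))]),cv2.resize(im[100:330],(783,281))]))
plan([.53,.3,.40],1.548)
for c in HUE:
    m=mask(t,c);m[:,270:]=0;n,l,q,ce=cv2.connectedComponentsWithStats(m);i=1+np.argmax(q[1:,4]);print(c,ce[i],q[i],np.round(onz(c2,ce[i],.085),3))"
```

```text
time: 34.28
tool_pos: [0.4971, -0.0743, 0.2886]
tool_rot: [2.54, -0.0, 1.548]
contact_force: [0.8, -0.5, -0.5]
opening: 0.0918
time: 34.95
tool_pos: [0.4226, -0.0725, 0.3969]
tool_rot: [2.54, 0.0, 1.548]
contact_force: [0.8, 0.5, 0.3]
opening: 0.0916
off [37.5   8.27  5.31] turn [34.7  0.1  0. ] | pos [ 0.4231 -0.0727  0.3972] yaw 1.548 F [ 0.3 -0.  -0.3] t 35.1
orange [224.69611307 206.42756184] [208 191  34  30 283] [0.593 0.221 0.085]
yellow [166.3227991  256.86004515] [150 242  36  32 886] [0.485 0.351 0.085]Traceback (most recent call last):
  File "<string>", line 7, in <module>
    m=mask(t,c);m[:,270:]=0;n,l,q,ce=cv2.connectedComponentsWithStats(m);i=1+np.argmax(q[1:,4]);print(c,ce[i],q[i],np.round(onz(c2,ce[i],.085),3))
                                                                             ~~~~~~~~~^^^^^^^^^
    return _wrapfunc(a, 'argmax', axis=axis, out=out, **kwds)
    return bound(*args, **kwds)
ValueError: attempt to get argmax of an empty sequence
```

View pics/c12.png

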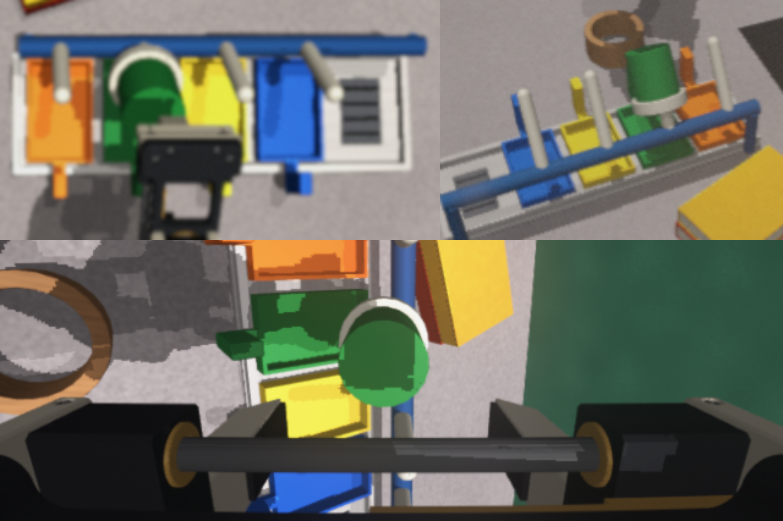

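```bash
python3 -c "
from h import *
plan([.5,.18,.42],1.548)"
```

```text
off [25.43  7.16  2.13] turn [34.7  0.1  0. ] | pos [ 0.4231 -0.0727  0.3972] yaw 1.548 F [ 0.3 -0.  -0.3] t 35.1
```

```bash
python3 -m handwheel '{"offset":[[3,0,0],[7,1,0.3],[11,2.3,0.7],[15,3.6,1],[19,5,1.4],[22,6,1.8],[25,7,2.1],[25.4,7.2,2.1]],"turn":[[5,0,0],[11,0,0],[17,0,0],[23,0,0],[29,0,0],[34.7,0,0],[34.7,0,0],[34.7,0,0]],"jaw":[1,1,1,1,1,1,1,1]}' 25
python3 -m handwheel '{"offset":[[1,2,1],[2,4,3],[3,6,5],[4,8,7],[4.4,9,8],[4.4,9,8],[4.4,9,8],[4.4,9,8]],"turn":[[0,0,0],[0,0,0],[0,0,0],[0,0,0],[0,0,0],[0,0,0],[0,0,0],[0,0,0]],"jaw":[1,1,1,1,1,1,1,1]}' 25
cat >> h.py <<'E'
def circ(c,fn=None):
    cm,im,s=cup(c,fn); m=mask(im,c,120,30)[s[1]:s[1]+s[3],s[0]:s[0]+s[2]]
    w=[np.ptp(np.nonzero(r)[0]) if r.sum() else 0 for r in m.astype(int)]
    rad=max(w)/2; uv=(s[0]+s[2]/2-.5,s[1]+s[3]-1-rad); P=onz(cm,uv,.083); print('circle',uv,rad,'->',np.round(P,4)); plan([P[0],P[1],.225],1.548)
E
python3 -c "
from h import *
circ('orange','pics/w13.png')"
```

```text
time: 35.77
tool_pos: [0.5023, 0.1853, 0.4177]
tool_rot: [-3.137, -0.002, 1.553]
contact_force: [-1.1, 0.1, -0.1]
opening: 0.0923
time: 36.43
tool_pos: [0.5909, 0.2215, 0.339]
tool_rot: [-3.138, 0.0, 1.548]
contact_force: [0.8, -0.7, -0.2]
opening: 0.0917
orange [ 280  155   82   87 5291] [320.  198.9] centroid@.087 [0.5915 0.23   0.087 ]
circle (np.float64(320.5), np.float64(200.5)) 40.5 -> [0.5919 0.2276 0.083 ]
off [ 0.61  0.13 11.47] turn [-0.2 -0.   0. ] | pos [0.5908 0.2215 0.3397] yaw 1.548 F [-0.2  0.2  0.6] t 36.5
```

```bash
python3 -m handwheel '{"offset":[[0.5,0.1,0],[0.5,0.1,2],[0.5,0.1,4],[0.5,0.1,6],[0.5,0.1,8],[0.5,0.1,10],[0.5,0.1,11.4],[0.5,0.1,11.4]],"turn":[[0,0,0],[0,0,0],[0,0,0],[0,0,0],[0,0,0],[0,0,0],[0,0,0],[0,0,0]],"jaw":[1,1,1,1,1,1,1,1]}' 25
python3 -m handwheel '{"offset":[[0,0,0],[0,0,0],[0,0,0],[0,0,0],[0,0,0],[0,0,0],[0,0,0],[0,0,0]],"turn":[[0,0,0],[0,0,0],[0,0,0],[0,0,0],[0,0,0],[0,0,0],[0,0,0],[0,0,0]],"jaw":[-1,-1,-1,-1,-1,-1,-1,-1]}' 25
python3 -m handwheel '{"offset":[[0,0,0],[0,0,-1],[0,0,-3],[0,0,-6],[0,0,-9],[0,-3,-12],[0,-6,-15],[0,-9,-17]],"turn":[[0,0,0],[0,0,0],[0,0,0],[0,0,0],[0,0,0],[0,0,0],[0,0,0],[0,0,0]],"jaw":[-1,-1,-1,-1,-1,-1,-1,-1]}' 25
python3 -c "
from h import *
hang(4,.223,up=.036)"
```

```text
time: 37.15
tool_pos: [0.5908, 0.2266, 0.2228]
tool_rot: [-3.134, 0.001, 1.548]
contact_force: [-0.4, 0.4, -0.7]
opening: 0.0919
time: 37.82
tool_pos: [0.5924, 0.2268, 0.2269]
tool_rot: [-3.141, -0.001, 1.548]
contact_force: [0.1, -0.7, 7.0]
opening: 0.0785
time: 38.48
tool_pos: [0.5015, 0.2284, 0.3981]
tool_rot: [-3.141, -0.001, 1.547]
contact_force: [0.1, 0.2, -1.2]
opening: 0.0781
off [-21.24  -6.28   1.38] turn [-35.1  -0.   -0. ] | pos [0.5015 0.2284 0.3981] yaw 1.547 F [ 0.1  0.2 -1.2] t 38.5
```

```bash
python3 -m handwheel '{"offset":[[-2,-1,0],[-5,-2,0],[-8,-4,0],[-11,-5,0],[-14,-6.3,0],[-17,-6.3,0],[-20,-6.3,0],[-21,-6.3,0]],"turn":[[0,0,0],[0,0,0],[0,0,0],[0,0,0],[0,0,0],[0,0,0],[0,0,0],[0,0,0]],"jaw":[-1,-1,-1,-1,-1,-1,-1,-1]}' 25
python3 -m handwheel '{"offset":[[-0.2,0,0],[-0.2,0,0],[-0.2,0,0],[-0.2,0,0.5],[-0.2,0,1],[-0.2,0,1.4],[-0.2,0,1.4],[-0.2,0,1.4]],"turn":[[-5,0,0],[-11,0,0],[-17,0,0],[-23,0,0],[-29,0,0],[-35,0,0],[-35,0,0],[-35,0,0]],"jaw":[-1,-1,-1,-1,-1,-1,-1,-1]}' 25
python3 -c "
from h import *
hang(4,.223,up=.036)"
```

```text
time: 39.15
tool_pos: [0.4341, 0.0175, 0.3964]
tool_rot: [-3.139, 0.001, 1.546]
contact_force: [-0.3, 0.5, -2.2]
opening: 0.078
time: 39.82
tool_pos: [0.434, 0.0185, 0.3816]
tool_rot: [2.538, -0.001, 1.548]
contact_force: [0.7, 0.1, -1.3]
opening: 0.0783
off [-0.09  0.14 -0.24] turn [-0.4 -0.1  0. ] | pos [0.434  0.0185 0.3816] yaw 1.548 F [ 0.7  0.1 -1.3] t 39.8
```

```bash
python3 -m handwheel '{"offset":[[-0.1,0.2,0],[-0.1,0.2,1],[-0.1,0.2,2.2],[-0.1,0.2,3.4],[-0.1,0.2,4.6],[-0.1,0.2,5.8],[-0.1,0.2,7],[-0.1,0.2,7]],"turn":[[0,0,0],[0,0,0],[0,0,0],[0,0,0],[0,0,0],[0,0,0],[0,0,0],[0,0,0]],"jaw":[-1,-1,-1,-1,-1,-1,-1,-1]}' 25
python3 -m handwheel '{"offset":[[0,0,0.7],[0,0,1.4],[0,0,2.1],[0,0,2.8],[0,0,3.4],[0,0,3.9],[0,0,4.3],[0,0,4.3]],"turn":[[0,0,0],[0,0,0],[0,0,0],[0,0,0],[0,0,0],[0,0,0],[0,0,0],[0,0,0]],"jaw":[-1,-1,-1,-1,-1,-1,-1,-1]}' 25
python3 -c "
from h import *
hang(4,.223,f=.013,up=-.08)"
```

```text
time: 40.48
tool_pos: [0.4773, 0.0161, 0.3232]
tool_rot: [2.539, -0.001, 1.548]
contact_force: [-0.3, -1.0, -1.4]
opening: 0.0783
time: 41.15
tool_pos: [0.5069, 0.013, 0.3018]
tool_rot: [2.552, -0.004, 1.551]
contact_force: [-0.2, 0.0, -1.5]
opening: 0.0781
off [ 0.29 -1.35  0.67] turn [-1.2 -0.3  0. ] | pos [0.5069 0.013  0.3018] yaw 1.551 F [-0.2  0.  -1.5] t 41.1
```

```bash
python3 -c "
from h import *
print(np.round(robot.observe()['qpos'],3))"
python3 -m handwheel '{"offset":[[0,0,0],[0,0,0],[0,0,0],[0,0,0],[0,0,0],[0,0,0],[0,0,0],[0,0,0]],"turn":[[0,0,0],[0,0,0],[0,0,0],[0,0,0],[0,0,0],[0,0,0],[0,0,0],[0,0,0]],"jaw":[-1,-1,-1,-1,-1,-1,-1,-1]}' 25
python3 -c "
from h import *
o=robot.observe();print(np.round(o['qpos'],3),np.round(o['qvel'],3),np.round(o['joint_efforts'],1))
hang(4,.223,f=.013,up=-.08)"
```

```text
[-0.146  0.333  1.95   0.266  0.283 -0.359]
time: 41.82
tool_pos: [0.5064, 0.0131, 0.3021]
tool_rot: [2.552, -0.004, 1.551]
contact_force: [-0.0, 0.2, -1.6]
opening: 0.0782
[-0.146  0.331  1.951  0.266  0.283 -0.359] [ 0.     0.001  0.001  0.001 -0.001  0.002] [  0.  -39.5 -21.2   0.3  -2.6   0. ]
off [ 0.28 -1.33  0.73] turn [-1.2 -0.3  0. ] | pos [0.5064 0.0131 0.3021] yaw 1.551 F [-0.   0.2 -1.6] t 41.8
```

```bash
sed -i 's/a=np.radians(35)/a=np.radians(-tilt)/' h.py
python3 -m handwheel '{"offset":[[0,0,-0.5],[0,0,-1],[0,0,-1.5],[0,0,-2],[0,0,-2],[0,0,-2],[0,0,-2],[0,0,-2]],"turn":[[1,0,0],[2,0,0],[3,0,0],[4,0,0],[5,0,0],[5,0,0],[5,0,0],[5,0,0]],"jaw":[-1,-1,-1,-1,-1,-1,-1,-1]}' 25
python3 -c "
from h import *
o=robot.observe();print(np.round(o['qpos'],3))
hang(4,.223,f=.006,up=-.06,tilt=-30)"
```

```text
time: 42.48
tool_pos: [0.4976, 0.0131, 0.3221]
tool_rot: [2.627, -0.003, 1.55]
contact_force: [3.9, 2.1, 9.0]
opening: 0.0781
[-0.146  0.291  1.919  0.157  0.425 -0.251]
off [0.3  0.44 0.81] turn [-0.5 -0.2  0. ] | pos [0.4976 0.0131 0.3221] yaw 1.55 F [3.9 2.1 9. ] t 42.5
```

```bash
python3 -m handwheel '{"offset":[[0.3,0.4,0],[0.3,0.4,0.5],[0.3,0.4,1],[0.3,0.4,1.5],[0.3,0.4,2],[0.3,0.4,2.4],[0.3,0.4,2.8],[0.3,0.4,2.8]],"turn":[[0,0,0],[0,0,0],[0,0,0],[0,0,0],[0,0,0],[0,0,0],[0,0,0],[0,0,0]],"jaw":[-1,-1,-1,-1,-1,-1,-1,-1]}' 25
python3 -c "
from h import *
o=robot.observe();print(np.round(o['qpos'],3))
hang(4,.223,f=.006,up=-.08,tilt=-30)"
```

```text
time: 43.15
tool_pos: [0.5137, 0.016, 0.2986]
tool_rot: [2.631, -0.003, 1.551]
contact_force: [-6.0, 1.7, 20.4]
opening: 0.0782
[-0.134  0.353  1.905  0.159  0.379 -0.247]
off [-0.03  0.21 -0.02] turn [-0.7 -0.3  0.1] | pos [0.5137 0.016  0.2986] yaw 1.551 F [-6.   1.7 20.4] t 43.1
```

```bash
python3 -m handwheel '{"offset":[[0,0,-0.1],[0,0,-0.2],[0,0,-0.2],[0,0,-0.2],[0,0,-0.2],[0,0,-0.2],[0,0,-0.2],[0,0,-0.2]],"turn":[[0,0,0],[0,0,0],[0,0,0],[0,0,0],[0,0,0],[0,0,0],[0,0,0],[0,0,0]],"jaw":[-1,-1,1,1,1,1,1,1]}' 25
python3 -m handwheel '{"offset":[[0,0,-0.5],[0,0,-1.5],[0,0,-3],[0,0,-5],[0,0,-7],[0,0,-9],[0,0,-11],[0,0,-13]],"turn":[[0,0,0],[0,0,0],[0,0,0],[0,0,0],[0,0,0],[0,0,0],[0,0,0],[0,0,0]],"jaw":[1,1,1,1,1,1,1,1]}' 25
python3 -c "
from h import *
c2,t=look('top'); c3,s=look('scene');cm,im=look('wrist')
cv2.imwrite('pics/c14.png',np.vstack([np.hstack([cv2.resize(t[150:290,140:510],(440,167)),cv2.resize(s[170:310,170:370],(239,167))]),cv2.resize(im[100:330],(679,244))]))
plan([.46,.3,.42],1.548)
for c in ('yellow','blue'):
    m=mask(t,c);m[:,270:]=0;m[:165]=0;n,l,q,ce=cv2.connectedComponentsWithStats(m);
    for i in range(1,n):
        if q[i][4]>100: print(c,ce[i],q[i],np.round(onz(c2,ce[i],.085),3))"
```

```text
time: 43.82
tool_pos: [0.5112, 0.016, 0.2974]
tool_rot: [2.64, -0.004, 1.551]
contact_force: [-0.7, -0.3, -0.2]
opening: 0.0918
time: 44.48
tool_pos: [0.4476, 0.0169, 0.4134]
tool_rot: [2.638, -0.004, 1.551]
contact_force: [0.2, -1.1, -0.0]
opening: 0.0918
off [28.33  0.8  -0.16] turn [29.  -0.2  0.1] | pos [0.4482 0.0169 0.4137] yaw 1.551 F [-0.2 -0.   0.3] t 44.6
yellow [166.32276331 256.85503964] [150 242  36  32 883] [0.485 0.351 0.085]
blue [171.41183575 201.67149758] [155 186  36  31 828] [0.606 0.34  0.085]
```

View pics/c14.png

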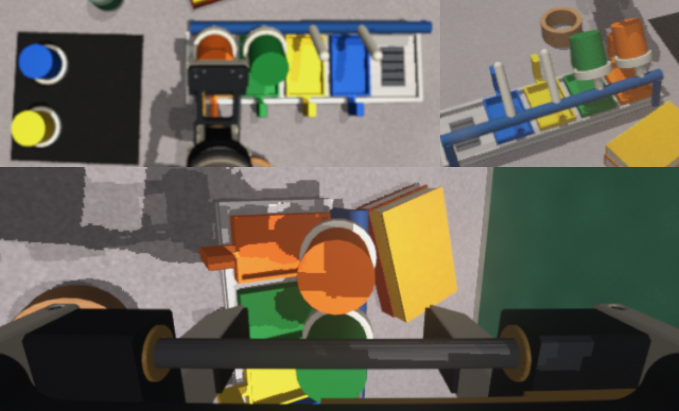

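Orange and green hang on their pegs. Yellow next.

```bash
python3 -m handwheel '{"offset":[[3,0,0],[7,0.2,0],[11,0.4,0],[15,0.6,0],[19,0.8,0],[23,0.8,0],[26.5,0.8,0],[28.3,0.8,0]],"turn":[[5,0,0],[11,0,0],[17,0,0],[23,0,0],[29,0,0],[29,0,0],[29,0,0],[29,0,0]],"jaw":[1,1,1,1,1,1,1,1]}' 25
python3 -m handwheel '{"offset":[[1,1,1],[3,2,3],[5,2,5],[5,2,7],[5,2,8],[5,2,8],[5,2,8],[5,2,8]],"turn":[[0,0,0],[0,0,0],[0,0,0],[0,0,0],[0,0,0],[0,0,0],[0,0,0],[0,0,0]],"jaw":[1,1,1,1,1,1,1,1]}' 25
python3 -c "
from h import *
circ('yellow','pics/w15.png')"
```

```text
time: 45.3
tool_pos: [0.4611, 0.3032, 0.4153]
tool_rot: [-3.136, -0.004, 1.553]
contact_force: [0.1, -0.1, -0.0]
opening: 0.0916
time: 45.97
tool_pos: [0.4825, 0.3492, 0.3381]
tool_rot: [-3.14, -0.005, 1.55]
contact_force: [-0.3, -0.2, 0.3]
opening: 0.0917
yellow [ 278  151   82   87 5473] [318.6 195.1] centroid@.087 [0.4826 0.3622 0.087 ]
circle (np.float64(318.5), np.float64(196.5)) 40.5 -> [0.4825 0.3601 0.083 ]
off [ 1.030e+00 -1.000e-02  1.135e+01] turn [-0.1 -0.3  0.1] | pos [0.4825 0.3492 0.3384] yaw 1.55 F [-1.   0.   0.6] t 46.0
```

```bash
python3 -m handwheel '{"offset":[[0.9,0,0],[0.9,0,2],[0.9,0,4],[0.9,0,6],[0.9,0,8],[0.9,0,10],[0.9,0,11.3],[0.9,0,11.3]],"turn":[[0,0,0],[0,0,0],[0,0,0],[0,0,0],[0,0,0],[0,0,0],[0,0,0],[0,0,0]],"jaw":[1,1,1,1,1,1,1,1]}' 25
python3 -m handwheel '{"offset":[[0,0,0],[0,0,0],[0,0,0],[0,0,0],[0,0,0],[0,0,0],[0,0,0],[0,0,0]],"turn":[[0,0,0],[0,0,0],[0,0,0],[0,0,0],[0,0,0],[0,0,0],[0,0,0],[0,0,0]],"jaw":[-1,-1,-1,-1,-1,-1,-1,-1]}' 25
python3 -m handwheel '{"offset":[[0,0,0],[0,0,-1],[0,0,-3],[0,0,-6],[0,0,-9],[0,-1,-12],[0,-2,-15],[0,-3,-17]],"turn":[[0,0,0],[0,0,0],[0,0,0],[0,0,0],[0,0,0],[0,0,0],[0,0,0],[0,0,0]],"jaw":[-1,-1,-1,-1,-1,-1,-1,-1]}' 25
python3 -c "
from h import *
hang(2,.223,f=.01,up=.045,tilt=-32)"
```

```text
time: 46.68
tool_pos: [0.4813, 0.359, 0.2219]
tool_rot: [-3.135, -0.002, 1.551]
contact_force: [-1.3, -0.9, -0.6]
opening: 0.0917
time: 47.35
tool_pos: [0.4824, 0.3593, 0.2256]
tool_rot: [-3.141, -0.006, 1.551]
contact_force: [0.2, 1.3, 6.6]
opening: 0.0775
time: 48.02
tool_pos: [0.452, 0.3587, 0.3977]
tool_rot: [-3.141, -0.006, 1.551]
contact_force: [0.3, -0.0, 0.3]
opening: 0.0772
off [-52.14  -0.4   -0.63] turn [-32.   -0.4   0.1] | pos [0.452  0.3587 0.3977] yaw 1.551 F [ 0.3 -0.   0.3] t 48.0
```

```bash
python3 -m handwheel '{"offset":[[-2,0,0],[-5,0,0],[-9,0,0],[-13,0,0],[-17,0,0],[-21,0,0],[-25,0,0],[-29,0,0]],"turn":[[0,0,0],[0,0,0],[0,0,0],[0,0,0],[0,0,0],[0,0,0],[0,0,0],[0,0,0]],"jaw":[-1,-1,-1,-1,-1,-1,-1,-1]}' 25
python3 -m handwheel '{"offset":[[-4,0,0],[-8,0,0],[-12,0,0],[-16,0,0],[-20,0,0],[-22,0,0],[-23.1,0,0],[-23.1,0,0]],"turn":[[0,0,0],[0,0,0],[0,0,0],[0,0,0],[0,0,0],[0,0,0],[0,0,0],[0,0,0]],"jaw":[-1,-1,-1,-1,-1,-1,-1,-1]}' 25
python3 -m handwheel '{"offset":[[0,0,0],[0,0,0],[0,0,0],[0,0,0],[0,0,0],[0,0,0],[0,0,0],[0,0,0]],"turn":[[-5,0,0],[-11,0,0],[-17,0,0],[-23,0,0],[-29,0,0],[-32,0,0],[-32,0,0],[-32,0,0]],"jaw":[-1,-1,-1,-1,-1,-1,-1,-1]}' 25
python3 -c "
from h import *
hang(2,.223,f=.01,up=.036,tilt=-32)"
```

```text
time: 48.68
tool_pos: [0.4458, 0.0672, 0.3935]
tool_rot: [-3.138, -0.004, 1.551]
contact_force: [0.7, -0.7, -1.8]
opening: 0.0772
time: 49.35
tool_pos: [0.4419, -0.1636, 0.3921]
tool_rot: [-3.138, -0.004, 1.548]
contact_force: [0.2, 1.0, -1.3]
opening: 0.0772
time: 50.02
tool_pos: [0.4419, -0.1606, 0.392]
tool_rot: [2.589, -0.005, 1.553]
contact_force: [0.4, -0.3, -1.4]
opening: 0.0774
off [-0.21  0.1  -0.09] turn [-0.3 -0.4  0.1] | pos [ 0.4419 -0.1606  0.392 ] yaw 1.553 F [ 0.4 -0.3 -1.4] t 50.0
```

```bash
python3 -m handwheel '{"offset":[[-0.3,0.2,0],[-0.3,0.2,1],[-0.3,0.2,2.2],[-0.3,0.2,3.4],[-0.3,0.2,4.6],[-0.3,0.2,5.8],[-0.3,0.2,7],[-0.3,0.2,7]],"turn":[[0,0,0],[0,0,0],[0,0,0],[0,0,0],[0,0,0],[0,0,0],[0,0,0],[0,0,0]],"jaw":[-1,-1,-1,-1,-1,-1,-1,-1]}' 25
python3 -m handwheel '{"offset":[[0,0,0.7],[0,0,1.4],[0,0,2.1],[0,0,2.8],[0,0,3.4],[0,0,3.9],[0,0,4.3],[0,0,4.3]],"turn":[[0,0,0],[0,0,0],[0,0,0],[0,0,0],[0,0,0],[0,0,0],[0,0,0],[0,0,0]],"jaw":[-1,-1,-1,-1,-1,-1,-1,-1]}' 25
python3 -c "
from h import *
hang(2,.223,f=.01,up=-.08,tilt=-32)"
```

```text
time: 50.68
tool_pos: [0.4813, -0.1653, 0.331]
tool_rot: [2.59, -0.006, 1.552]
contact_force: [-0.9, -0.6, -1.1]
opening: 0.0772
time: 51.35
tool_pos: [0.5036, -0.1659, 0.2964]
tool_rot: [2.587, -0.004, 1.551]
contact_force: [-0.4, -0.2, -0.4]
opening: 0.0771
off [ 0.18 -0.07  0.13] turn [-0.2 -0.3  0. ] | pos [ 0.5036 -0.1659  0.2964] yaw 1.551 F [-0.4 -0.2 -0.4] t 51.4
```

```bash
python3 -m handwheel '{"offset":[[0,0,0.1],[0,0,0.2],[0,0,0.3],[0,0,0.4],[0,0,0.4],[0,0,0.4],[0,0,0.4],[0,0,0.4]],"turn":[[0,0,0],[0,0,0],[0,0,0],[0,0,0],[0,0,0],[0,0,0],[0,0,0],[0,0,0]],"jaw":[-1,-1,-1,-1,-1,-1,-1,-1]}' 25
python3 -c "
from h import *
hang(2,.223,f=.01,up=-.08,tilt=-32)"
```

```text
time: 52.02
tool_pos: [0.5044, -0.1656, 0.2953]
tool_rot: [2.585, -0.004, 1.552]
contact_force: [-18.0, 3.0, 15.9]
opening: 0.077
off [ 0.15 -0.08 -0.01] turn [-0.1 -0.3  0.1] | pos [ 0.5044 -0.1656  0.2953] yaw 1.552 F [-18.    3.   15.9] t 52.0
```

Seated (about 24 N along the axis). Release, retreat and go for blue.

```bash
python3 -m handwheel '{"offset":[[0,0,-0.1],[0,0,-0.2],[0,0,-0.2],[0,0,-0.2],[0,0,-0.2],[0,0,-0.2],[0,0,-0.2],[0,0,-0.2]],"turn":[[0,0,0],[0,0,0],[0,0,0],[0,0,0],[0,0,0],[0,0,0],[0,0,0],[0,0,0]],"jaw":[-1,-1,1,1,1,1,1,1]}' 25
python3 -m handwheel '{"offset":[[0,0,-0.5],[0,0,-1.5],[0,0,-3],[0,0,-5],[0,0,-7],[0,0,-9],[0,0,-11],[0,0,-13]],"turn":[[0,0,0],[0,0,0],[0,0,0],[0,0,0],[0,0,0],[0,0,0],[0,0,0],[0,0,0]],"jaw":[1,1,1,1,1,1,1,1]}' 25
python3 -c "
from h import *
c2,t=look('top','pics/top16.png'); c3,s=look('scene','pics/s16.png')
plan([.45,.12,.43],1.548)
m=mask(t,'blue');m[:,270:]=0;m[:165]=0;n,l,q,ce=cv2.connectedComponentsWithStats(m);
for i in range(1,n):
        if q[i][4]>100: print(ce[i],q[i],np.round(onz(c2,ce[i],.085),3))
for c in ('yellow','green','orange'):
    n,l,q,ce=cv2.connectedComponentsWithStats(mask(s,c,120,40)[170:300,190:370]);print(c,[(q[i].tolist()) for i in range(1,n) if q[i][4]>80])"
```

```text
time: 52.68
tool_pos: [0.5045, -0.1659, 0.2952]
tool_rot: [2.587, -0.004, 1.551]
contact_force: [-0.1, 0.3, -0.5]
opening: 0.0917
time: 53.35
tool_pos: [0.4348, -0.1648, 0.4073]
tool_rot: [2.586, -0.003, 1.551]
contact_force: [0.9, -0.1, 0.3]
opening: 0.0917
off [28.53  1.88 -1.28] turn [32.1 -0.1  0.1] | pos [ 0.435  -0.165   0.4091] yaw 1.55 F [ 0.3 -0.1 -0.8] t 53.5
[171.80117647 201.51176471] [155 186  36  31 850] [0.606 0.339 0.085]
yellow [[51, 34, 33, 36, 892], [50, 72, 23, 18, 209], [119, 85, 61, 45, 1750], [61, 91, 33, 18, 331]]
green [[89, 26, 29, 32, 546], [89, 67, 19, 12, 154]]
orange [[118, 16, 35, 54, 1151], [127, 70, 31, 18, 300]]
```

```bash
python3 -m handwheel '{"offset":[[3,0,0],[7,0.5,-0.3],[11,1,-0.6],[15,1.5,-0.9],[19,1.9,-1.3],[23,1.9,-1.3],[26.5,1.9,-1.3],[28.5,1.9,-1.3]],"turn":[[5,0,0],[11,0,0],[17,0,0],[23,0,0],[29,0,0],[32,0,0],[32,0,0],[32,0,0]],"jaw":[1,1,1,1,1,1,1,1]}' 25
python3 -m handwheel '{"offset":[[3,2,0],[6,4,0],[9,6,0],[12,8,1],[15,10,3],[18,12,5],[20,14,7],[22,15.3,9]],"turn":[[0,0,0],[0,0,0],[0,0,0],[0,0,0],[0,0,0],[0,0,0],[0,0,0],[0,0,0]],"jaw":[1,1,1,1,1,1,1,1]}' 25
python3 -c "
from h import *
circ('blue','pics/w17.png')"
```

```text
time: 54.12
tool_pos: [0.4506, 0.1231, 0.4274]
tool_rot: [-3.137, -0.005, 1.554]
contact_force: [0.1, -0.0, 0.8]
opening: 0.0918
time: 54.78
tool_pos: [0.6089, 0.3386, 0.3359]
tool_rot: [-3.138, -0.004, 1.552]
contact_force: [-0.0, -0.7, 0.3]
opening: 0.0921
blue [ 274  154   82   89 5489] [314.9 199.2] centroid@.087 [0.6057 0.3487 0.087 ]
circle (np.float64(314.5), np.float64(201.5)) 40.5 -> [0.6053 0.3458 0.083 ]
off [ 0.44 -0.3  10.47] turn [-0.6 -0.1  0.3] | pos [0.6092 0.341  0.3297] yaw 1.553 F [-3.5 -0.8 -2.9] t 54.8
```

```bash
python3 -c "
from h import *
circ('blue','pics/w18.png');circ('blue','pics/w18.png')"
```

```text
blue [ 275  157   84   91 5771] [316.7 203.5] centroid@.087 [0.6057 0.3491 0.087 ]
circle (np.float64(316.5), np.float64(205.5)) 41.5 -> [0.6055 0.3464 0.083 ]
off [ 0.69 -0.15 10.62] turn [-0.7 -0.1  0.3] | pos [0.6081 0.3394 0.3312] yaw 1.553 F [-0.7  0.2 -1.4] t 54.9
blue [ 277  155   84   90 5660] [318.6 200.4] centroid@.087 [0.6057 0.3491 0.087 ]
circle (np.float64(318.5), np.float64(202.5)) 41.5 -> [0.6056 0.3463 0.083 ]
off [ 0.8  -0.14 10.9 ] turn [-0.5 -0.1  0.3] | pos [0.6078 0.3381 0.334 ] yaw 1.553 F [-0.6  0.5 -0.4] t 54.9
```

```bash
python3 -m handwheel '{"offset":[[0.6,-0.2,0],[0.6,-0.2,2],[0.6,-0.2,4],[0.6,-0.2,6],[0.6,-0.2,8],[0.6,-0.2,10],[0.6,-0.2,10.9],[0.6,-0.2,10.9]],"turn":[[0,0,0],[0,0,0],[0,0,0],[0,0,0],[0,0,0],[0,0,0],[0,0,0],[0,0,0]],"jaw":[1,1,1,1,1,1,1,1]}' 25
python3 -m handwheel '{"offset":[[0,0,0],[0,0,0],[0,0,0],[0,0,0],[0,0,0],[0,0,0],[0,0,0],[0,0,0]],"turn":[[0,0,0],[0,0,0],[0,0,0],[0,0,0],[0,0,0],[0,0,0],[0,0,0],[0,0,0]],"jaw":[-1,-1,-1,-1,-1,-1,-1,-1]}' 25
python3 -m handwheel '{"offset":[[0,0,0],[0,0,-1],[0,0,-3],[0,0,-6],[0,-3,-9],[0,-6,-12],[0,-9,-15],[0,-12,-17]],"turn":[[0,0,0],[0,0,0],[0,0,0],[0,0,0],[0,0,0],[0,0,0],[0,0,0],[0,0,0]],"jaw":[-1,-1,-1,-1,-1,-1,-1,-1]}' 25
python3 -c "
from h import *
hang(1,.223,f=.01,up=.045,tilt=-32)"
```

```text
time: 55.6
tool_pos: [0.605, 0.3429, 0.2287]
tool_rot: [-3.136, -0.003, 1.55]
contact_force: [0.1, -0.5, 1.0]
opening: 0.0921
time: 56.27
tool_pos: [0.6061, 0.3436, 0.2317]
tool_rot: [3.142, -0.006, 1.551]
contact_force: [-0.3, -0.8, 5.6]
opening: 0.0783
time: 56.93
tool_pos: [0.485, 0.3449, 0.4029]
tool_rot: [-3.141, -0.006, 1.55]
contact_force: [0.1, 0.6, 1.1]
opening: 0.0784
off [-59.83  -3.74  -0.15] turn [-32.   -0.4   0.1] | pos [0.485  0.3449 0.4029] yaw 1.55 F [0.1 0.6 1.1] t 56.9
```

```bash
python3 -m handwheel '{"offset":[[-2,-1,0],[-6,-2,0],[-10,-3,0],[-14,-4,0],[-18,-4,0],[-22,-4,0],[-26,-4,0],[-30,-4,0]],"turn":[[0,0,0],[0,0,0],[0,0,0],[0,0,0],[0,0,0],[0,0,0],[0,0,0],[0,0,0]],"jaw":[-1,-1,-1,-1,-1,-1,-1,-1]}' 25
python3 -m handwheel '{"offset":[[-4,0,0],[-8,0,0],[-12,0,0],[-16,0,0],[-20,0,0],[-24,0,0],[-28,0,0],[-30,0,0]],"turn":[[0,0,0],[0,0,0],[0,0,0],[0,0,0],[0,0,0],[0,0,0],[0,0,0],[0,0,0]],"jaw":[-1,-1,-1,-1,-1,-1,-1,-1]}' 25
python3 -m handwheel '{"offset":[[0,0,0],[0,0,0],[0,0,0],[0,0,0],[0,0,0],[0,0,0],[0,0,0],[0,0,0]],"turn":[[-5,0,0],[-11,0,0],[-17,0,0],[-23,0,0],[-29,0,0],[-32,0,0],[-32,0,0],[-32,0,0]],"jaw":[-1,-1,-1,-1,-1,-1,-1,-1]}' 25
python3 -c "
from h import *
hang(1,.228,f=.01,up=.036,tilt=-32)"
```

```text
time: 57.6
tool_pos: [0.4394, 0.0444, 0.3996]
tool_rot: [-3.139, -0.004, 1.551]
contact_force: [1.3, 0.0, -1.0]
opening: 0.0781
time: 58.27
tool_pos: [0.4336, -0.2578, 0.3981]
tool_rot: [-3.139, -0.002, 1.548]
contact_force: [0.7, 0.1, -1.0]
opening: 0.0782
time: 58.93
tool_pos: [0.4339, -0.2538, 0.3979]
tool_rot: [2.588, -0.004, 1.551]
contact_force: [-0.6, 0.0, -1.7]
opening: 0.0781
off [0.13 0.29 0.21] turn [-0.3 -0.3  0. ] | pos [ 0.4339 -0.2538  0.3979] yaw 1.551 F [-0.6  0.  -1.7] t 58.9
```

```bash
python3 -m handwheel '{"offset":[[0.1,0.3,0],[0.1,0.3,1],[0.1,0.3,2.2],[0.1,0.3,3.4],[0.1,0.3,4.6],[0.1,0.3,5.8],[0.1,0.3,7],[0.1,0.3,7]],"turn":[[0,0,0],[0,0,0],[0,0,0],[0,0,0],[0,0,0],[0,0,0],[0,0,0],[0,0,0]],"jaw":[-1,-1,-1,-1,-1,-1,-1,-1]}' 25
python3 -m handwheel '{"offset":[[0,0,0.7],[0,0,1.4],[0,0,2.1],[0,0,2.8],[0,0,3.4],[0,0,3.9],[0,0,4.4],[0,0,4.4]],"turn":[[0,0,0],[0,0,0],[0,0,0],[0,0,0],[0,0,0],[0,0,0],[0,0,0],[0,0,0]],"jaw":[-1,-1,-1,-1,-1,-1,-1,-1]}' 25
python3 -m handwheel '{"offset":[[0,0,0.1],[0,0,0.2],[0,0,0.3],[0,0,0.4],[0,0,0.4],[0,0,0.4],[0,0,0.4],[0,0,0.4]],"turn":[[0,0,0],[0,0,0],[0,0,0],[0,0,0],[0,0,0],[0,0,0],[0,0,0],[0,0,0]],"jaw":[-1,-1,-1,-1,-1,-1,-1,-1]}' 25
python3 -c "
from h import *
hang(1,.228,f=.01,up=-.08,tilt=-32)"
```

```text
time: 59.6
tool_pos: [0.4744, -0.2531, 0.3366]
tool_rot: [2.59, -0.007, 1.552]
contact_force: [0.4, -0.3, -2.7]
opening: 0.0779
time: 60.27
tool_pos: [0.4972, -0.2537, 0.3012]
tool_rot: [2.587, -0.005, 1.551]
contact_force: [0.4, -0.6, -1.4]
opening: 0.0778
time: 60.93
tool_pos: [0.4983, -0.2538, 0.3003]
tool_rot: [2.585, -0.003, 1.551]
contact_force: [-13.5, 1.7, 10.2]
opening: 0.078
off [-0.02  0.01  0.13] turn [-0.1 -0.3  0.1] | pos [ 0.4983 -0.2538  0.3003] yaw 1.551 F [-13.5   1.7  10.2] t 60.9
```

Contact on the tip (about 17 N). One more small push, then release, retreat and look.

```bash
python3 -m handwheel '{"offset":[[0,0,0.1],[0,0,0.2],[0,0,0.2],[0,0,0.2],[0,0,0.2],[0,0,0.2],[0,0,0.2],[0,0,0.2]],"turn":[[0,0,0],[0,0,0],[0,0,0],[0,0,0],[0,0,0],[0,0,0],[0,0,0],[0,0,0]],"jaw":[-1,-1,-1,-1,-1,-1,-1,-1]}' 25
python3 -m handwheel '{"offset":[[0,0,-0.1],[0,0,-0.3],[0,0,-0.3],[0,0,-0.3],[0,0,-0.3],[0,0,-0.3],[0,0,-0.3],[0,0,-0.3]],"turn":[[0,0,0],[0,0,0],[0,0,0],[0,0,0],[0,0,0],[0,0,0],[0,0,0],[0,0,0]],"jaw":[-1,-1,1,1,1,1,1,1]}' 25
python3 -m handwheel '{"offset":[[0,0,-0.5],[0,0,-1.5],[0,0,-3],[0,0,-5],[0,0,-7],[0,0,-9],[0,0,-11],[0,0,-13]],"turn":[[0,0,0],[0,0,0],[0,0,0],[0,0,0],[0,0,0],[0,0,0],[0,0,0],[0,0,0]],"jaw":[1,1,1,1,1,1,1,1]}' 25
python3 -m handwheel '{"offset":[[-2,0,-1],[-5,-1,-2],[-8,-2,-3],[-12,-3,-4],[-15,-4,-5],[-18,-4,-5],[-20,-4,-5],[-20,-4,-5]],"turn":[[0,0,0],[0,0,0],[0,0,0],[0,0,0],[0,0,0],[0,0,0],[0,0,0],[0,0,0]],"jaw":[1,1,1,1,1,1,1,1]}' 25
python3 -c "
from h import *
c2,t=look('top','pics/top20.png'); c3,s=look('scene','pics/s20.png')
cv2.imwrite('pics/c20.png',np.vstack([cv2.resize(t[150:260,280:510],(700,335),interpolation=cv2.INTER_CUBIC),cv2.resize(s[170:320,150:370],(700,477),interpolation=cv2.INTER_CUBIC)[150:415]]))
c0=np.array([.588,-.166]);S=R.from_euler('z',-.023);a=np.radians(35)
for i,c in zip((1,2,3,4),('blue','yellow','green','orange')):
    T=np.array([*c0,.179])+S.apply([0,(i-2)*.09,0]);B=T+S.apply([-.005*np.sin(a)-.019*np.cos(a),0,.005*np.cos(a)-.019*np.sin(a)])
    M=B+S.apply([.085*np.sin(a),0,-.085*np.cos(a)])
    print(c,'top: base',np.round(proj(c2,B)),'mouth',np.round(proj(c2,M)),'scene: base',np.round(proj(c3,B)),'mouth',np.round(proj(c3,M)))
"
```

```text
time: 61.6
tool_pos: [0.4991, -0.2538, 0.2993]
tool_rot: [2.585, -0.003, 1.551]
contact_force: [-21.1, 3.7, 18.2]
opening: 0.078
time: 62.27
tool_pos: [0.4987, -0.2538, 0.2995]
tool_rot: [2.587, -0.004, 1.551]
contact_force: [-0.5, -0.3, -0.5]
opening: 0.092
time: 62.93
tool_pos: [0.429, -0.2527, 0.4117]
tool_rot: [2.586, -0.003, 1.551]
contact_force: [0.7, -0.2, 0.6]
opening: 0.092
time: 63.6
tool_pos: [0.3643, -0.4551, 0.431]
tool_rot: [2.587, -0.002, 1.547]
contact_force: [-0.2, 0.5, -0.9]
opening: 0.0918
blue top: base [457. 210.] mouth [445. 190.] scene: base [215. 217.] mouth [224. 253.]
yellow top: base [412. 210.] mouth [404. 190.] scene: base [253. 207.] mouth [262. 242.]
green top: base [366. 210.] mouth [362. 190.] scene: base [290. 198.] mouth [298. 232.]
orange top: base [321. 210.] mouth [320. 190.] scene: base [324. 188.] mouth [331. 222.]
```

View pics/c20.png

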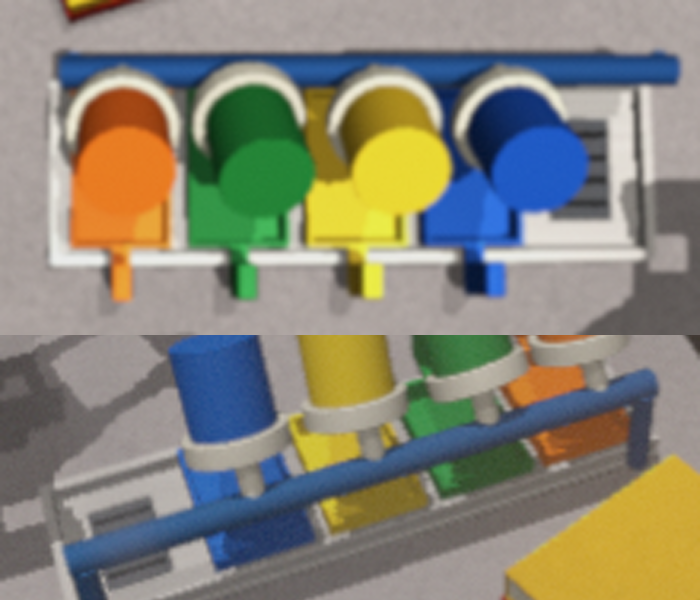

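The last look: all four cups hang on their own colours and the grate is open. But the base ellipses of orange, yellow and blue are rounder than green's (height/width ≈0.91, 0.87, 0.87 against 0.80), so those three rest a few degrees short of lying along the peg. I'll nudge each gently from behind with closed fingertips until the wall lies on the peg.

```bash
cat >> h.py <<'E'
def ratios():
    c,t=look('top')
    for n in ('blue','yellow','green','orange'):
        h=cv2.cvtColor(t,cv2.COLOR_BGR2HSV); m=mask(t,n,140,(150 if n!='green' else 100) if n!='blue' else 150); m[:165]=0;m[232:]=0;m[:,:290]=0
        q=max(cv2.findContours(m,0,1)[0],key=cv2.contourArea); x,y,w,hh=cv2.boundingRect(q); print(n,'cx',x+w/2,'bottom',y+hh,'w',w,'h',hh)
E
python3 -m handwheel '{"offset":[[0,0,-1],[0,0,-2],[0,0,-2],[0,0,-2],[0,0,-2],[0,0,-2],[0,0,-2],[0,0,-2]],"turn":[[5,0,0],[11,0,0],[17,0,0],[23,0,0],[29,0,0],[31.8,0,0],[31.8,0,0],[31.8,0,0]],"jaw":[1,1,1,1,-1,-1,-1,-1]}' 25
python3 -c "
from h import *
ratios()
plan([.665,-.256,.45],1.548)"
```

```text
time: 64.37
tool_pos: [0.3557, -0.4504, 0.448]
tool_rot: [3.14, -0.004, 1.553]
contact_force: [0.2, -0.5, -0.2]
opening: 0.0696
blue cx 446.5 bottom 232 w 53 h 41
yellow cx 404.0 bottom 232 w 48 h 53
green cx 363.0 bottom 232 w 42 h 37
orange cx 320.5 bottom 232 w 35 h 53
off [20.04 30.58 -0.05] turn [ 0.1 -0.2  0.2] | pos [ 0.3555 -0.4506  0.448 ] yaw 1.552 F [-0.1  0.7 -0.3] t 64.4
```

```bash
python3 -m handwheel '{"offset":[[2,3,0],[4,6,0],[6,9,0],[8,12,0],[10,15,0],[12,18,0],[14,21,0],[16,24,0]],"turn":[[0,0,0],[0,0,0],[0,0,0],[0,0,0],[0,0,0],[0,0,0],[0,0,0],[0,0,0]],"jaw":[-1,-1,-1,-1,-1,-1,-1,-1]}' 25
python3 -m handwheel '{"offset":[[2,3,0],[4,6,0],[4,6.6,0],[4,6.6,2],[4,6.6,5],[4,6.6,8],[4,6.6,10],[4,6.6,10]],"turn":[[0,0,0],[0,0,0],[0,0,0],[0,0,0],[0,0,0],[0,0,0],[0,0,0],[0,0,0]],"jaw":[-1,-1,-1,-1,-1,-1,-1,-1]}' 25
python3 -m handwheel '{"offset":[[0,0,0],[0,-0.3,0],[0,-0.6,0],[0,-0.9,0],[0,-1.2,0],[0,-1.5,0],[0,-1.5,0],[0,-1.5,0]],"turn":[[0,0,0],[0,0,0],[0,0,0],[0,0,0],[0,0,0],[0,0,0],[0,0,0],[0,0,0]],"jaw":[-1,-1,-1,-1,-1,-1,-1,-1]}' 25
```

```text
time: 65.08
tool_pos: [0.5992, -0.295, 0.4488]
tool_rot: [3.14, -0.005, 1.551]
contact_force: [0.4, -0.6, 0.5]
opening: 0.0125
time: 65.75
tool_pos: [0.664, -0.2569, 0.343]
tool_rot: [-3.134, -0.009, 1.551]
contact_force: [-0.4, 0.5, -0.6]
opening: 0.0004
time: 66.42
tool_pos: [0.6499, -0.257, 0.3489]
tool_rot: [3.141, -0.004, 1.551]
contact_force: [-1.0, 0.6, 0.6]
opening: 0.0005
```

```bash
python3 -m handwheel '{"offset":[[0,-0.2,0],[0,-0.4,0],[0,-0.6,0],[0,-0.8,0],[0,-1,0],[0,-1,0],[0,-1,0],[0,-1,0]],"turn":[[0,0,0],[0,0,0],[0,0,0],[0,0,0],[0,0,0],[0,0,0],[0,0,0],[0,0,0]],"jaw":[-1,-1,-1,-1,-1,-1,-1,-1]}' 25
python3 -m handwheel '{"offset":[[0,-0.1,0],[0,-0.2,0],[0,-0.3,0],[0,-0.4,0],[0,-0.5,0],[0,-0.5,0],[0,-0.5,0],[0,-0.5,0]],"turn":[[0,0,0],[0,0,0],[0,0,0],[0,0,0],[0,0,0],[0,0,0],[0,0,0],[0,0,0]],"jaw":[-1,-1,-1,-1,-1,-1,-1,-1]}' 25
```

```text
time: 67.08
tool_pos: [0.6402, -0.2568, 0.3486]
tool_rot: [3.141, -0.004, 1.551]
contact_force: [-0.5, -0.3, 0.9]
opening: 0.0002
time: 67.75
tool_pos: [0.6351, -0.2567, 0.3486]
tool_rot: [3.141, -0.004, 1.551]
contact_force: [-0.3, -0.1, 0.0]
opening: -0.0
```

```bash
python3 -m handwheel '{"offset":[[0,-0.1,0],[0,-0.2,0],[0,-0.3,0],[0,-0.4,0],[0,-0.4,0],[0,-0.4,0],[0,-0.4,0],[0,-0.4,0]],"turn":[[0,0,0],[0,0,0],[0,0,0],[0,0,0],[0,0,0],[0,0,0],[0,0,0],[0,0,0]],"jaw":[-1,-1,-1,-1,-1,-1,-1,-1]}' 25
python3 -m handwheel '{"offset":[[0,-0.1,0],[0,-0.2,0],[0,-0.3,0],[0,-0.4,0],[0,-0.4,0],[0,-0.4,0],[0,-0.4,0],[0,-0.4,0]],"turn":[[0,0,0],[0,0,0],[0,0,0],[0,0,0],[0,0,0],[0,0,0],[0,0,0],[0,0,0]],"jaw":[-1,-1,-1,-1,-1,-1,-1,-1]}' 25
```

```text
time: 68.42
tool_pos: [0.6311, -0.2566, 0.3485]
tool_rot: [3.142, -0.004, 1.551]
contact_force: [-0.5, -0.8, 0.7]
opening: 0.0006
time: 69.08
tool_pos: [0.6273, -0.2565, 0.3487]
tool_rot: [3.141, -0.004, 1.551]
contact_force: [2.1, 0.6, 0.2]
opening: 0.0004
```

```bash
python3 -m handwheel '{"offset":[[0,-0.1,0],[0,-0.2,0],[0,-0.3,0],[0,-0.3,0],[0,-0.3,0],[0,-0.3,0],[0,-0.3,0],[0,-0.3,0]],"turn":[[0,0,0],[0,0,0],[0,0,0],[0,0,0],[0,0,0],[0,0,0],[0,0,0],[0,0,0]],"jaw":[-1,-1,-1,-1,-1,-1,-1,-1]}' 25
python3 -m handwheel '{"offset":[[0,0,0],[0,-0.1,0],[0,-0.2,0],[0,-0.2,0],[0,-0.2,0],[0,-0.2,0],[0,-0.2,0],[0,-0.2,0]],"turn":[[0,0,0],[0,0,0],[0,0,0],[0,0,0],[0,0,0],[0,0,0],[0,0,0],[0,0,0]],"jaw":[-1,-1,-1,-1,-1,-1,-1,-1]}' 25
python3 -c "
from h import *
look('top','pics/top21.png')"
```

```text
time: 69.75
tool_pos: [0.6252, -0.2565, 0.3499]
tool_rot: [3.136, -0.002, 1.551]
contact_force: [7.5, -0.9, 2.7]
opening: 0.0004
time: 70.42
tool_pos: [0.6239, -0.2565, 0.3506]
tool_rot: [3.132, -0.001, 1.551]
contact_force: [11.9, -1.6, 4.0]
opening: 0.0006
```

```bash
python3 -c "
from h import *
a=cv2.cvtColor(cv2.imread('pics/top20.png'),cv2.COLOR_BGR2HSV);b=cv2.cvtColor(cv2.imread('pics/top21.png'),cv2.COLOR_BGR2HSV)
print('row',list(range(184,226,2)))
print('b20',a[184:226:2,457,2].tolist());print('b21',b[184:226:2,457,2].tolist())
for n,c in(('y',412),('g',367),('o',321)): print(n,a[184:226:2,c,2].tolist())
A=cv2.imread('pics/top20.png')[165:235,300:500];B=cv2.imread('pics/top21.png')[165:235,300:500]
cv2.imwrite('pics/c21.png',cv2.resize(np.vstack([A,B]),None,fx=4,fy=4,interpolation=cv2.INTER_CUBIC))"
```

```text
row [184, 186, 188, 190, 192, 194, 196, 198, 200, 202, 204, 206, 208, 210, 212, 214, 216, 218, 220, 222, 224]
b20 [120, 120, 119, 121, 184, 199, 198, 197, 197, 197, 197, 196, 196, 197, 196, 196, 196, 197, 203, 224, 225]
b21 [23, 23, 23, 27, 84, 50, 50, 52, 50, 52, 49, 50, 51, 49, 39, 20, 22, 36, 48, 45, 46]
y [171, 169, 168, 170, 216, 234, 234, 233, 234, 234, 234, 234, 233, 233, 234, 234, 234, 233, 216, 193, 193]
g [96, 97, 98, 97, 98, 98, 127, 133, 132, 133, 133, 132, 131, 133, 133, 133, 132, 132, 138, 174, 182]
o [164, 164, 165, 166, 225, 233, 232, 232, 233, 233, 232, 233, 233, 233, 233, 233, 233, 233, 233, 232, 233]
```

View pics/c21.png

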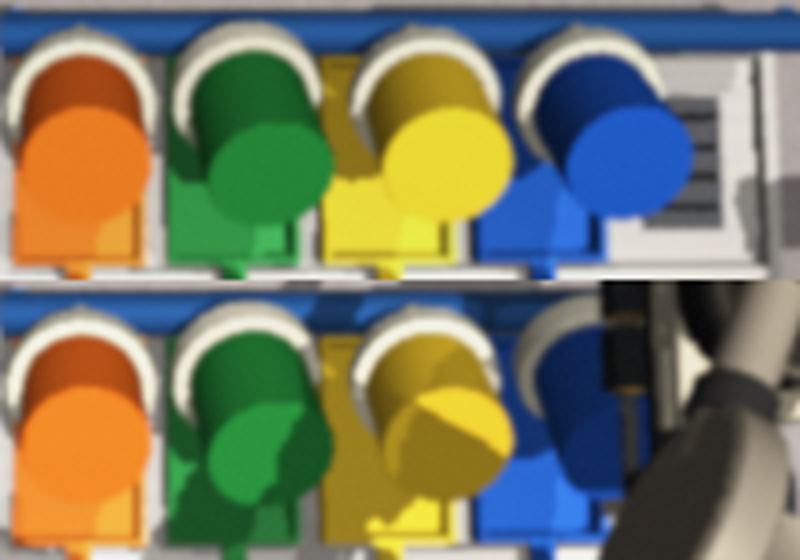

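Pushing from behind meets resistance: about 12 N with hardly any motion, so it self-locks on the rim. Green, which was released with its wall already against the peg, settled correctly. I'll re-grip the other three where they hang, ease them off, tilt to 35° and seat them with the wall against the peg.

```bash
python3 -m handwheel '{"offset":[[0,1,0],[0,2,0],[0,4,0],[0,4,-2],[0,4,-5],[0,4,-8],[0,4,-11],[0,4,-11]],"turn":[[0,0,0],[0,0,0],[0,0,0],[0,0,0],[0,0,0],[0,0,0],[0,0,0],[0,0,0]],"jaw":[-1,-1,-1,-1,-1,1,1,1]}' 25
python3 -m handwheel '{"offset":[[0,-4,0],[0,-8,0],[0,-12,0],[0,-16,0],[0,-20,0],[0,-23,0],[0,-23,0],[0,-23,0]],"turn":[[0,0,0],[0,0,0],[0,0,0],[0,0,0],[0,0,0],[0,0,0],[0,0,0],[0,0,0]],"jaw":[1,1,1,1,1,1,1,1]}' 25
python3 -m handwheel '{"offset":[[0,0,0],[0,0,0],[0,0,0],[0,0,0],[0,0,0],[0,0,0],[0,0,0],[0,0,0]],"turn":[[-5,0,0],[-11,0,0],[-17,0,0],[-22,0,0],[-27,0,0],[-27,0,0],[-27,0,0],[-27,0,0]],"jaw":[1,1,1,1,1,1,1,1]}' 25
python3 -c "
from h import *
look('top','pics/top22.png');look('scene','pics/s22.png')
a=cv2.cvtColor(cv2.imread('pics/top22.png'),cv2.COLOR_BGR2HSV)
for n,c in(('b',457),('y',412),('g',367),('o',321)): print(n,a[184:226:2,c,2].tolist())
hang(1,.225,f=.010,up=.01,tilt=-27)"
```

```text
time: 71.13
tool_pos: [0.6617, -0.2576, 0.4659]
tool_rot: [3.133, 0.001, 1.551]
contact_force: [0.3, -0.5, 1.5]
opening: 0.016
time: 71.8
tool_pos: [0.4307, -0.2531, 0.459]
tool_rot: [3.141, -0.004, 1.549]
contact_force: [0.4, -0.3, 0.4]
opening: 0.0694
time: 72.47
tool_pos: [0.4326, -0.2533, 0.4583]
tool_rot: [2.673, -0.004, 1.552]
contact_force: [0.2, 0.0, -0.1]
opening: 0.0917
b [161, 162, 161, 125, 109, 108, 113, 109, 109, 108, 110, 109, 109, 110, 124, 140, 160, 183, 214, 232, 232]
y [181, 180, 178, 181, 228, 240, 240, 240, 240, 240, 240, 240, 240, 240, 240, 240, 240, 239, 212, 155, 155]
g [103, 104, 104, 104, 105, 105, 135, 142, 141, 141, 142, 141, 140, 141, 142, 141, 139, 139, 148, 185, 194]
o [174, 175, 174, 177, 232, 239, 239, 239, 239, 239, 239, 239, 239, 239, 239, 239, 239, 239, 239, 239, 239]
off [ 0.03 -0.01  8.36] turn [-0.1 -0.3  0.1] | pos [ 0.4326 -0.2532  0.4584] yaw 1.552 F [1.2 0.3 0. ] t 72.6
```

```bash
python3 -m handwheel '{"offset":[[0,0,2],[0,0,4],[0,0,6],[0,0,8],[0,0,9.5],[0,0,11],[0,0,12.2],[0,0,12.2]],"turn":[[0,0,0],[0,0,0],[0,0,0],[0,0,0],[0,0,0],[0,0,0],[0,0,0],[0,0,0]],"jaw":[1,1,1,1,1,1,1,1]}' 25
python3 -m handwheel '{"offset":[[0,0,0.5],[0,0,1],[0,0,1.5],[0,0,2],[0,0,2.5],[0,0,3],[0,0,3.5],[0,0,4]],"turn":[[0,0,0],[0,0,0],[0,0,0],[0,0,0],[0,0,0],[0,0,0],[0,0,0],[0,0,0]],"jaw":[1,1,1,1,1,1,1,1]}' 25
```

```text
time: 73.23
tool_pos: [0.4881, -0.2534, 0.3474]
tool_rot: [2.674, -0.007, 1.552]
contact_force: [-0.7, 0.2, -0.2]
opening: 0.0919
time: 73.9
tool_pos: [0.5059, -0.254, 0.3138]
tool_rot: [2.67, -0.004, 1.551]
contact_force: [0.9, 0.4, 0.1]
opening: 0.0918
```

```bash
python3 -m handwheel '{"offset":[[0,0,0],[0,0,0],[0,0,0],[0,0,0],[0,0,0],[0,0,0],[0,0,0],[0,0,0]],"turn":[[0,0,0],[0,0,0],[0,0,0],[0,0,0],[0,0,0],[0,0,0],[0,0,0],[0,0,0]],"jaw":[-1,-1,-1,-1,-1,-1,-1,-1]}' 25
python3 -c "
from h import *
hang(1,.225,f=.010,up=-.08,tilt=-27)"
```

```text
time: 74.57
tool_pos: [0.5057, -0.254, 0.3143]
tool_rot: [2.67, -0.004, 1.551]
contact_force: [-0.4, -0.4, -1.2]
opening: 0.082
off [-0.02  0.01  1.2 ] turn [ 0.  -0.3  0.1] | pos [ 0.5057 -0.254   0.3143] yaw 1.551 F [-0.4 -0.4 -1.2] t 74.6
```

```bash
python3 -m handwheel '{"offset":[[0,0,-0.5],[0,0,-1],[0,0,-1.5],[0,0,-2],[0,0,-2],[0,0,-2],[0,0,-2],[0,0,-2]],"turn":[[0,0,0],[0,0,0],[0,0,0],[0,0,0],[0,0,0],[0,0,0],[0,0,0],[0,0,0]],"jaw":[-1,-1,-1,-1,-1,-1,-1,-1]}' 25
python3 -c "
from h import *
hang(1,.237,f=.012,up=-.06,tilt=-35)"
```

```text
time: 75.23
tool_pos: [0.4966, -0.2539, 0.3318]
tool_rot: [2.671, -0.004, 1.551]
contact_force: [0.2, -0.4, -1.0]
opening: 0.0821
off [-0.01 -2.63  0.31] turn [-8.  -0.3  0. ] | pos [ 0.4966 -0.2539  0.3318] yaw 1.551 F [ 0.2 -0.4 -1. ] t 75.2
```

```bash
python3 -m handwheel '{"offset":[[0,-0.4,0],[0,-0.8,0.1],[0,-1.2,0.1],[0,-1.6,0.2],[0,-2,0.2],[0,-2.4,0.3],[0,-2.6,0.3],[0,-2.6,0.3]],"turn":[[-1,0,0],[-2.5,0,0],[-4,0,0],[-5,0,0],[-6,0,0],[-7,0,0],[-8,0,0],[-8,0,0]],"jaw":[-1,-1,-1,-1,-1,-1,-1,-1]}' 25
python3 -c "
from h import *
o=robot.observe();print(np.round(o['qpos'],3))
hang(1,.237,f=.018,up=-.08,tilt=-35)"
```

```text
time: 75.9
tool_pos: [0.4744, -0.2533, 0.3169]
tool_rot: [2.531, -0.005, 1.551]
contact_force: [-0.5, 0.5, -1.7]
opening: 0.0815
[-0.733  0.372  1.835  0.753  0.586 -1.278]
off [-0.02 -0.57  1.99] turn [-0.  -0.3 -0. ] | pos [ 0.4744 -0.2533  0.3169] yaw 1.551 F [-0.5  0.5 -1.7] t 75.9
```

Now shift to the lower front until the wall meets the peg, then push on.

```bash
python3 -m handwheel '{"offset":[[0,-0.1,0.3],[0,-0.2,0.6],[0,-0.3,0.9],[0,-0.4,1.2],[0,-0.5,1.5],[0,-0.5,1.5],[0,-0.5,1.5],[0,-0.5,1.5]],"turn":[[0,0,0],[0,0,0],[0,0,0],[0,0,0],[0,0,0],[0,0,0],[0,0,0],[0,0,0]],"jaw":[-1,-1,-1,-1,-1,-1,-1,-1]}' 25
python3 -m handwheel '{"offset":[[0,0,0.1],[0,0,0.2],[0,0,0.3],[0,0,0.4],[0,0,0.5],[0,0,0.6],[0,0,0.7],[0,0,0.7]],"turn":[[0,0,0],[0,0,0],[0,0,0],[0,0,0],[0,0,0],[0,0,0],[0,0,0],[0,0,0]],"jaw":[-1,-1,-1,-1,-1,-1,-1,-1]}' 25
python3 -c "
from h import *
hang(1,.237,f=.018,up=-.08,tilt=-35)"
```

```text
time: 76.57
tool_pos: [0.4794, -0.2534, 0.3024]
tool_rot: [2.531, -0.004, 1.551]
contact_force: [0.7, 0.7, -1.7]
opening: 0.0819
time: 77.23
tool_pos: [0.4841, -0.2538, 0.2977]
tool_rot: [2.528, -0.003, 1.55]
contact_force: [7.4, 1.7, 3.0]
opening: 0.082
off [ 0.02 -0.27 -0.14] turn [ 0.2 -0.2  0. ] | pos [ 0.4841 -0.2538  0.2977] yaw 1.55 F [7.4 1.7 3. ] t 77.2
```

```bash
python3 -m handwheel '{"offset":[[0,0,0.1],[0,0,0.2],[0,0,0.3],[0,0,0.4],[0,0,0.5],[0,0,0.5],[0,0,0.5],[0,0,0.5]],"turn":[[0,0,0],[0,0,0],[0,0,0],[0,0,0],[0,0,0],[0,0,0],[0,0,0],[0,0,0]],"jaw":[-1,-1,-1,-1,-1,-1,-1,-1]}' 25
python3 -c "
from h import *
hang(1,.237,f=.018,up=-.08,tilt=-35)"
```

```text
time: 77.9
tool_pos: [0.4856, -0.2537, 0.2961]
tool_rot: [2.526, -0.001, 1.551]
contact_force: [-23.0, 5.9, 30.0]
opening: 0.0819
off [ 0.01 -0.29 -0.35] turn [ 0.3 -0.2  0.1] | pos [ 0.4856 -0.2537  0.2961] yaw 1.551 F [-23.    5.9  30. ] t 77.9
```

```bash
python3 -m handwheel '{"offset":[[0,0,-0.2],[0,0,-0.4],[0,0,-0.4],[0,0,-0.4],[0,0,-0.4],[0,0,-0.4],[0,0,-0.4],[0,0,-0.4]],"turn":[[0,0,0],[0,0,0],[0,0,0],[0,0,0],[0,0,0],[0,0,0],[0,0,0],[0,0,0]],"jaw":[-1,-1,1,1,1,1,1,1]}' 25
python3 -m handwheel '{"offset":[[0,0,-0.5],[0,0,-1.5],[0,0,-3],[0,0,-5],[0,0,-7],[0,0,-9],[0,0,-11],[0,0,-13]],"turn":[[0,0,0],[0,0,0],[0,0,0],[0,0,0],[0,0,0],[0,0,0],[0,0,0],[0,0,0]],"jaw":[1,1,1,1,1,1,1,1]}' 25
python3 -c "
from h import *
look('top','pics/top23.png')
a=cv2.cvtColor(cv2.imread('pics/top23.png'),cv2.COLOR_BGR2HSV)
print(a[184:226:2,457,2].tolist())
hang(2,.237,f=.010,up=.03,tilt=-27)"
```

```text
time: 78.57
tool_pos: [0.4838, -0.2535, 0.2954]
tool_rot: [2.531, -0.005, 1.551]
contact_force: [0.1, -0.7, 0.7]
opening: 0.0915
time: 79.23
tool_pos: [0.4082, -0.2522, 0.4038]
tool_rot: [2.531, -0.003, 1.551]
contact_force: [0.0, -1.2, 0.5]
opening: 0.092
[151, 150, 149, 149, 150, 163, 196, 197, 197, 178, 115, 112, 111, 111, 111, 110, 112, 114, 180, 232, 231]
off [9.04 4.28 2.34] turn [ 8.2 -0.1  0.1] | pos [ 0.4076 -0.2524  0.4068] yaw 1.55 F [ 1.5 -1.   3.1] t 79.3
```

```bash
python3 -m handwheel '{"offset":[[2,1,0],[4,2,0],[6,3,0.5],[8,4,1],[9,4.3,2.3],[9,4.3,2.3],[9,4.3,2.3],[9,4.3,2.3]],"turn":[[4,0,0],[8.2,0,0],[8.2,0,0],[8.2,0,0],[8.2,0,0],[8.2,0,0],[8.2,0,0],[8.2,0,0]],"jaw":[1,1,1,1,1,1,1,1]}' 25
python3 -c "
from h import *
hang(2,.237,f=.010,up=-.08,tilt=-27)"
```

```text
time: 79.95
tool_pos: [0.4592, -0.1638, 0.4087]
tool_rot: [2.674, -0.004, 1.551]
contact_force: [-0.4, -1.0, -0.4]
opening: 0.0915
off [ 0.03  0.08 10.62] turn [-0.2 -0.3  0.1] | pos [ 0.4592 -0.1638  0.4087] yaw 1.551 F [-0.4 -1.  -0.4] t 80.0
```

```bash
python3 -m handwheel '{"offset":[[0,0,2],[0,0,4],[0,0,5.5],[0,0,7],[0,0,8],[0,0,9],[0,0,10],[0,0,10.6]],"turn":[[0,0,0],[0,0,0],[0,0,0],[0,0,0],[0,0,0],[0,0,0],[0,0,0],[0,0,0]],"jaw":[1,1,1,1,1,1,1,1]}' 25
python3 -m handwheel '{"offset":[[0,0,0],[0,0,0],[0,0,0],[0,0,0],[0,0,0],[0,0,0],[0,0,0],[0,0,0]],"turn":[[0,0,0],[0,0,0],[0,0,0],[0,0,0],[0,0,0],[0,0,0],[0,0,0],[0,0,0]],"jaw":[-1,-1,-1,-1,-1,-1,-1,-1]}' 25
python3 -m handwheel '{"offset":[[0,0,-0.5],[0,0,-1],[0,0,-1.5],[0,0,-2],[0,0,-2],[0,0,-2],[0,0,-2],[0,0,-2]],"turn":[[0,0,0],[0,0,0],[0,0,0],[0,0,0],[0,0,0],[0,0,0],[0,0,0],[0,0,0]],"jaw":[-1,-1,-1,-1,-1,-1,-1,-1]}' 25
python3 -m handwheel '{"offset":[[0,-0.4,0],[0,-0.8,0.1],[0,-1.2,0.1],[0,-1.6,0.2],[0,-2,0.2],[0,-2.4,0.3],[0,-2.6,0.3],[0,-2.6,0.3]],"turn":[[-1,0,0],[-2.5,0,0],[-4,0,0],[-5,0,0],[-6,0,0],[-7,0,0],[-8,0,0],[-8,0,0]],"jaw":[-1,-1,-1,-1,-1,-1,-1,-1]}' 25
python3 -c "
from h import *
print(np.round(robot.observe()['qpos'],2))
hang(2,.237,f=.018,up=-.08,tilt=-35)"
```

```text
time: 80.62
tool_pos: [0.5075, -0.1644, 0.3131]
tool_rot: [2.674, -0.004, 1.55]
contact_force: [0.4, -1.3, 0.3]
opening: 0.0922
time: 81.28
tool_pos: [0.5074, -0.164, 0.3141]
tool_rot: [2.673, -0.004, 1.551]
contact_force: [0.1, 0.1, 0.0]
opening: 0.079
time: 81.95
tool_pos: [0.4983, -0.1639, 0.3316]
tool_rot: [2.674, -0.004, 1.551]
contact_force: [-0.9, -0.1, -0.8]
opening: 0.079
time: 82.62
tool_pos: [0.4761, -0.1633, 0.3167]
tool_rot: [2.535, -0.005, 1.551]
contact_force: [0.4, -0.6, -1.7]
opening: 0.0792
[-0.57  0.31  1.94  0.73  0.47 -1.13]
off [-0.02 -0.52  2.01] turn [-0.2 -0.3 -0. ] | pos [ 0.4761 -0.1633  0.3167] yaw 1.551 F [ 0.4 -0.6 -1.7] t 82.6
```

```bash
python3 -m handwheel '{"offset":[[0,-0.1,0.3],[0,-0.2,0.6],[0,-0.3,0.9],[0,-0.4,1.2],[0,-0.5,1.5],[0,-0.5,1.5],[0,-0.5,1.5],[0,-0.5,1.5]],"turn":[[0,0,0],[0,0,0],[0,0,0],[0,0,0],[0,0,0],[0,0,0],[0,0,0],[0,0,0]],"jaw":[-1,-1,-1,-1,-1,-1,-1,-1]}' 25
python3 -m handwheel '{"offset":[[0,0,0.1],[0,0,0.2],[0,0,0.3],[0,0,0.4],[0,0,0.5],[0,0,0.6],[0,0,0.7],[0,0,0.7]],"turn":[[0,0,0],[0,0,0],[0,0,0],[0,0,0],[0,0,0],[0,0,0],[0,0,0],[0,0,0]],"jaw":[-1,-1,-1,-1,-1,-1,-1,-1]}' 25
python3 -c "
from h import *
hang(2,.237,f=.018,up=-.08,tilt=-35)"
```

```text
time: 83.28
tool_pos: [0.4813, -0.1635, 0.3024]
tool_rot: [2.533, -0.004, 1.551]
contact_force: [5.2, 0.1, -0.4]
opening: 0.079
time: 83.95
tool_pos: [0.4854, -0.1637, 0.2972]
tool_rot: [2.532, -0.003, 1.551]
contact_force: [3.5, 0.8, 6.4]
opening: 0.0785
off [ 0.01 -0.17 -0.13] turn [-0.1 -0.2  0. ] | pos [ 0.4854 -0.1637  0.2972] yaw 1.551 F [3.5 0.8 6.4] t 84.0
```

```bash
python3 -m handwheel '{"offset":[[0,0,0.1],[0,0,0.2],[0,0,0.3],[0,0,0.3],[0,0,0.3],[0,0,0.3],[0,0,0.3],[0,0,0.3]],"turn":[[0,0,0],[0,0,0],[0,0,0],[0,0,0],[0,0,0],[0,0,0],[0,0,0],[0,0,0]],"jaw":[-1,-1,-1,-1,-1,-1,-1,-1]}' 25
python3 -m handwheel '{"offset":[[0,0,-0.2],[0,0,-0.3],[0,0,-0.3],[0,0,-0.3],[0,0,-0.3],[0,0,-0.3],[0,0,-0.3],[0,0,-0.3]],"turn":[[0,0,0],[0,0,0],[0,0,0],[0,0,0],[0,0,0],[0,0,0],[0,0,0],[0,0,0]],"jaw":[-1,-1,1,1,1,1,1,1]}' 25
python3 -m handwheel '{"offset":[[0,0,-0.5],[0,0,-1.5],[0,0,-3],[0,0,-5],[0,0,-7],[0,0,-9],[0,0,-11],[0,0,-13]],"turn":[[0,0,0],[0,0,0],[0,0,0],[0,0,0],[0,0,0],[0,0,0],[0,0,0],[0,0,0]],"jaw":[1,1,1,1,1,1,1,1]}' 25
python3 -c "
from h import *
look('top','pics/top24.png')
a=cv2.cvtColor(cv2.imread('pics/top24.png'),cv2.COLOR_BGR2HSV)
for c in(457,412,367): print(a[184:226:2,c,2].tolist())
hang(4,.237,f=.010,up=.03,tilt=-25)"
```

```text
time: 84.62
tool_pos: [0.486, -0.1638, 0.2963]
tool_rot: [2.531, -0.002, 1.551]
contact_force: [-17.8, 1.3, 23.2]
opening: 0.079
time: 85.28
tool_pos: [0.4848, -0.1634, 0.296]
tool_rot: [2.535, -0.005, 1.551]
contact_force: [-0.6, 0.5, 0.1]
opening: 0.092
time: 85.95
tool_pos: [0.4095, -0.1622, 0.4046]
tool_rot: [2.534, -0.003, 1.551]
contact_force: [0.6, -0.9, 0.3]
opening: 0.0913
[148, 148, 148, 147, 147, 160, 193, 194, 194, 194, 194, 193, 192, 192, 192, 192, 192, 177, 161, 164, 153]
[198, 197, 196, 196, 195, 214, 238, 238, 238, 237, 187, 156, 155, 155, 155, 155, 155, 155, 162, 194, 202]
[102, 101, 103, 104, 103, 103, 133, 140, 140, 139, 139, 139, 140, 139, 141, 139, 138, 138, 141, 180, 190]
off [18.02  5.26  2.56] turn [10.  -0.1  0.1] | pos [ 0.4089 -0.1622  0.4075] yaw 1.551 F [1.3 0.4 3. ] t 86.0
```

```bash
python3 -m handwheel '{"offset":[[2,1,0],[5,2,0],[8,3,0.5],[11,4,1],[14,5,1.5],[17,5.3,2],[18,5.3,2.5],[18,5.3,2.5]],"turn":[[4,0,0],[8,0,0],[10,0,0],[10,0,0],[10,0,0],[10,0,0],[10,0,0],[10,0,0]],"jaw":[1,1,1,1,1,1,1,1]}' 25
python3 -c "
from h import *
hang(4,.237,f=.008,up=-.08,tilt=-25)"
```

```text
time: 86.67
tool_pos: [0.4718, 0.0185, 0.4132]
tool_rot: [2.71, -0.004, 1.554]
contact_force: [-0.6, 0.2, 0.4]
opening: 0.0923
off [-0.25  0.25 10.61] turn [-0.2 -0.4  0.2] | pos [0.4718 0.0185 0.4132] yaw 1.554 F [-0.6  0.2  0.4] t 86.7
```

```bash
python3 -m handwheel '{"offset":[[-0.2,0.2,2],[-0.2,0.2,4],[-0.2,0.2,5.5],[-0.2,0.2,7],[-0.2,0.2,8],[-0.2,0.2,9],[-0.2,0.2,10],[-0.2,0.2,10.6]],"turn":[[0,0,0],[0,0,0],[0,0,0],[0,0,0],[0,0,0],[0,0,0],[0,0,0],[0,0,0]],"jaw":[1,1,1,1,1,1,1,1]}' 25
python3 -m handwheel '{"offset":[[0,0,0],[0,0,0],[0,0,0],[0,0,0],[0,0,0],[0,0,0],[0,0,0],[0,0,0]],"turn":[[0,0,0],[0,0,0],[0,0,0],[0,0,0],[0,0,0],[0,0,0],[0,0,0],[0,0,0]],"jaw":[-1,-1,-1,-1,-1,-1,-1,-1]}' 25
python3 -m handwheel '{"offset":[[0,0,-0.5],[0,0,-1],[0,0,-1.5],[0,0,-2],[0,0,-2],[0,0,-2],[0,0,-2],[0,0,-2]],"turn":[[0,0,0],[0,0,0],[0,0,0],[0,0,0],[0,0,0],[0,0,0],[0,0,0],[0,0,0]],"jaw":[-1,-1,-1,-1,-1,-1,-1,-1]}' 25
python3 -c "
from h import *
print(np.round(robot.observe()['qpos'],2))
hang(4,.237,f=.010,up=-.06,tilt=-32)"
```

```text
time: 87.33
tool_pos: [0.5186, 0.0134, 0.3175]
tool_rot: [2.709, -0.004, 1.55]
contact_force: [-0.2, -0.4, -0.0]
opening: 0.0919
time: 88.0
tool_pos: [0.5183, 0.0138, 0.3184]
tool_rot: [2.708, -0.004, 1.551]
contact_force: [-0.2, -0.5, -0.5]
opening: 0.0787
time: 88.67
tool_pos: [0.5099, 0.0139, 0.3362]
tool_rot: [2.709, -0.004, 1.551]
contact_force: [-0.3, -0.2, -1.2]
opening: 0.0786
[-0.14  0.3   1.84  0.1   0.58 -0.19]
off [ 0.2  -2.34  0.29] turn [-7.2 -0.3  0. ] | pos [0.5099 0.0139 0.3362] yaw 1.551 F [-0.3 -0.2 -1.2] t 88.7
```

```bash
python3 -m handwheel '{"offset":[[0,-0.4,0],[0,-0.8,0.1],[0.1,-1.2,0.1],[0.1,-1.6,0.2],[0.2,-2,0.2],[0.2,-2.3,0.3],[0.2,-2.3,0.3],[0.2,-2.3,0.3]],"turn":[[-1,0,0],[-2.5,0,0],[-4,0,0],[-5,0,0],[-6,0,0],[-7,0,0],[-7.2,0,0],[-7.2,0,0]],"jaw":[-1,-1,-1,-1,-1,-1,-1,-1]}' 25
python3 -c "
from h import *
print(np.round(robot.observe()['qpos'],2))
hang(4,.237,f=.016,up=-.08,tilt=-32);hang(4,.237,f=.016,up=-.065,tilt=-33.5)"
```

```text
time: 89.33
tool_pos: [0.4903, 0.0163, 0.3238]
tool_rot: [2.584, -0.004, 1.551]
contact_force: [1.3, -0.1, -1.2]
opening: 0.0788
[-0.14  0.27  1.95  0.19  0.37 -0.28]
off [-0.01 -0.63  1.98] turn [-0.  -0.3  0. ] | pos [0.4903 0.0163 0.3238] yaw 1.551 F [ 1.3 -0.1 -1.2] t 89.3
off [-0.01 -1.08  0.52] turn [-1.5 -0.3  0. ] | pos [0.4903 0.0163 0.3238] yaw 1.551 F [ 1.3 -0.1 -1.2] t 89.3
```

```bash
python3 -m handwheel '{"offset":[[0,-0.1,0.3],[0,-0.2,0.6],[0,-0.3,0.9],[0,-0.4,1.2],[0,-0.5,1.5],[0,-0.5,1.5],[0,-0.5,1.5],[0,-0.5,1.5]],"turn":[[0,0,0],[0,0,0],[0,0,0],[0,0,0],[0,0,0],[0,0,0],[0,0,0],[0,0,0]],"jaw":[-1,-1,-1,-1,-1,-1,-1,-1]}' 25
python3 -m handwheel '{"offset":[[0,0,0.1],[0,0,0.2],[0,0,0.3],[0,0,0.4],[0,0,0.5],[0,0,0.6],[0,0,0.7],[0,0,0.7]],"turn":[[0,0,0],[0,0,0],[0,0,0],[0,0,0],[0,0,0],[0,0,0],[0,0,0],[0,0,0]],"jaw":[-1,-1,-1,-1,-1,-1,-1,-1]}' 25
python3 -c "
from h import *
print(np.round(robot.observe()['qpos'],2))
hang(4,.237,f=.016,up=-.08,tilt=-32)"
```

```text
time: 90.0
tool_pos: [0.4941, 0.0163, 0.3087]
tool_rot: [2.583, -0.004, 1.551]
contact_force: [0.2, 0.0, -1.9]
opening: 0.0787
time: 90.67
tool_pos: [0.4972, 0.0163, 0.3037]
tool_rot: [2.582, -0.004, 1.551]
contact_force: [-12.4, -0.4, 11.5]
opening: 0.0789
[-0.14  0.32  1.96  0.22  0.32 -0.31]
off [-0.02 -0.16 -0.1 ] turn [ 0.1 -0.3  0. ] | pos [0.4972 0.0163 0.3037] yaw 1.551 F [-12.4  -0.4  11.5] t 90.7
```

```bash
python3 -m handwheel '{"offset":[[0,0,-0.2],[0,0,-0.4],[0,-0.2,-0.4],[0,-0.4,-0.4],[0,-0.6,-0.4],[0,-0.6,-0.4],[0,-0.6,-0.4],[0,-0.6,-0.4]],"turn":[[0,0,0],[0,0,0],[0,0,0],[0,0,0],[0,0,0],[0,0,0],[0,0,0],[0,0,0]],"jaw":[-1,-1,-1,-1,-1,-1,-1,-1]}' 25
python3 -c "
from h import *
print(np.round(robot.observe()['qpos'],2))
hang(4,.237,f=.016,up=-.08,tilt=-32)"
```

```text
time: 91.33
tool_pos: [0.4922, 0.0163, 0.3042]
tool_rot: [2.577, -0.003, 1.551]
contact_force: [7.8, 1.0, -0.0]
opening: 0.0787
[-0.14  0.31  1.97  0.23  0.31 -0.32]
off [-0.    0.24  0.22] turn [ 0.4 -0.2  0. ] | pos [0.4922 0.0163 0.3042] yaw 1.551 F [ 7.8  1.  -0. ] t 91.3
```

Wall contact (about 7 N). Push on and release.

```bash
python3 -m handwheel '{"offset":[[0,0,0.1],[0,0,0.2],[0,0,0.3],[0,0,0.4],[0,0,0.5],[0,0,0.6],[0,0,0.6],[0,0,0.6]],"turn":[[0,0,0],[0,0,0],[0,0,0],[0,0,0],[0,0,0],[0,0,0],[0,0,0],[0,0,0]],"jaw":[-1,-1,-1,-1,-1,-1,-1,-1]}' 25
python3 -m handwheel '{"offset":[[0,0,-0.2],[0,0,-0.3],[0,0,-0.3],[0,0,-0.3],[0,0,-0.3],[0,0,-0.3],[0,0,-0.3],[0,0,-0.3]],"turn":[[0,0,0],[0,0,0],[0,0,0],[0,0,0],[0,0,0],[0,0,0],[0,0,0],[0,0,0]],"jaw":[-1,-1,1,1,1,1,1,1]}' 25
python3 -m handwheel '{"offset":[[0,0,-0.5],[0,0,-1.5],[0,0,-3],[0,0,-5],[0,0,-7],[0,0,-9],[0,0,-11],[0,0,-13]],"turn":[[0,0,0],[0,0,0],[0,0,0],[0,0,0],[0,0,0],[0,0,0],[0,0,0],[0,0,0]],"jaw":[1,1,1,1,1,1,1,1]}' 25
python3 -m handwheel '{"offset":[[3,-1,-1],[6,-1,-2],[9,-1,-3],[12,-1,-3],[15,-1,-3],[18,-1,-3],[20,-1,-3],[20,-1,-3]],"turn":[[0,0,0],[0,0,0],[0,0,0],[0,0,0],[0,0,0],[0,0,0],[0,0,0],[0,0,0]],"jaw":[1,1,1,1,1,1,1,1]}' 25
python3 -c "
from h import *
c,t=look('top','pics/top25.png');look('scene','pics/s25.png')
a=cv2.cvtColor(t,cv2.COLOR_BGR2HSV)
for x in(457,412,367,321): print(a[184:226:2,x,2].tolist())
for x in(457,412,367,321): print(a[184:226:2,x,0].tolist())
# bystanders and trays against first picture
b=cv2.imread('pics/top0.png')
for n,(y0,y1,x0,x1) in dict(soap=(115,162,200,245),books=(85,156,285,376),tape=(278,330,326,378)).items():
    T=b[y0:y1,x0:x1];S=t[y0-6:y1+6,x0-6:x1+6];m=cv2.matchTemplate(S,T,cv2.TM_CCOEFF_NORMED);print(n,cv2.minMaxLoc(m)[1],cv2.minMaxLoc(m)[3])
for n in HUE:
    k,l,s,ce=cv2.connectedComponentsWithStats(mask(t,n,120,30)[238:252,330:500]*1);print(n,[(s[i].tolist()) for i in range(1,k) if s[i][4]>15])
"
```

```text
time: 92.0
tool_pos: [0.4944, 0.0163, 0.301]
tool_rot: [2.575, -0.003, 1.551]
contact_force: [-12.9, 0.9, 22.5]
opening: 0.0784
time: 92.67
tool_pos: [0.492, 0.0164, 0.3]
tool_rot: [2.584, -0.004, 1.551]
contact_force: [0.3, -0.1, -0.6]
opening: 0.092
time: 93.33
tool_pos: [0.422, 0.0174, 0.4121]
tool_rot: [2.582, -0.004, 1.551]
contact_force: [0.9, -0.7, 0.3]
opening: 0.0918
time: 94.0
tool_pos: [0.4022, 0.2202, 0.4324]
tool_rot: [2.581, -0.005, 1.554]
contact_force: [-0.3, -0.2, 0.2]
opening: 0.0921
[139, 140, 140, 138, 138, 152, 183, 185, 184, 184, 184, 183, 183, 183, 182, 182, 181, 183, 196, 221, 223]
[187, 187, 187, 186, 186, 202, 232, 232, 232, 232, 232, 232, 231, 232, 232, 232, 232, 232, 227, 195, 191]
[95, 95, 95, 97, 97, 97, 125, 131, 131, 130, 129, 131, 130, 131, 130, 130, 130, 130, 135, 173, 180]
[184, 185, 184, 185, 185, 190, 227, 232, 231, 231, 231, 231, 231, 231, 231, 231, 231, 230, 230, 229, 231]
[110, 110, 110, 110, 110, 110, 110, 110, 110, 110, 110, 110, 110, 110, 109, 110, 110, 110, 114, 18, 16]
[24, 23, 24, 24, 23, 25, 26, 26, 26, 26, 26, 26, 26, 26, 26, 26, 26, 26, 26, 28, 30]
[66, 66, 66, 66, 65, 66, 66, 66, 66, 66, 65, 66, 66, 66, 66, 66, 66, 66, 66, 66, 66]
[11, 11, 11, 11, 11, 11, 12, 13, 13, 13, 13, 13, 13, 13, 13, 13, 13, 12, 13, 13, 14]
soap 0.9996894001960754 (6, 6)
books 0.9990257024765015 (6, 6)
tape 0.7325534820556641 (6, 5)
orange []
yellow [[64, 0, 12, 10, 106]]
green [[26, 0, 8, 10, 72]]
blue [[103, 0, 13, 9, 108]]
```

```bash
python3 -c "
from h import *
print(robot.hand_in())"
```

```text
the job is handed in; nothing more can be done
None
```

The job is done and handed in at about 94 s of the 210 s. No verdict was reported.

- **Trays:** I slid orange, green, yellow and blue one bay each by their tabs, in that order, into the empty space. The top view afterwards showed one tray under each peg and the drain grate open.
- **Cups:** All four cups were there. Each hangs on its own colour's peg: blue on 1, yellow on 2, green on 3, orange on 4. Each was pushed on until the base met the tip, at about 26–38 N along the peg.
- **Reseating:** After their first release, orange, yellow and blue sat several degrees too upright. A push from behind on the blue cup with closed fingertips (about 12 N) did not move it. I re-gripped those three, tilted them and released them with the wall against the peg.
- **Last checks:** In the final top picture all four base edges lie at the same row as green, which had seated correctly the first time. The soap and books match the first picture exactly.

Some results were unclear or disagreed with the description:

- **Tape roll:** its match with the first picture was only 0.73, shifted by one pixel, probably from the arm's shadow. The arm never went near it.
- **Cup width:** the gripper stopped at about 78 mm on every cup, not the stated 64 mm wall, though the grips held.
- **Orange tilt:** a joint limit kept the tool to about 32° at orange's peg, so it was released there rather than at 35°. Its base edge still ended level with the others.

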